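Put the lid on a food box and snap its four clips crosswise

TASK

Put the white lid squarely onto the food box, then swing the four blue clips in over the lid's edge and press each one down until it snaps home: first one clip and the one at the opposite corner, then the other two. Press firmly but gently, no more than about 30 N anywhere on the box or its clips, and do not disturb the mug or the spice jar standing to the right.

Things in the scene. Friction and masses are not known exactly. Their poses are not given: they have to be found in the camera images.
- food_box: Open grey-blue plastic food box, fixed on grippy feet so it cannot slide, 120 (its x) x 180 (its y) x 65 mm high, walls 4 mm; origin at the centre of its underside, z up; its x points away from the robot to within 0.3 rad. Four blue clips are hinged on its long sides, two a side; opposite-corner pairs are a-c and b-d.
- box_rim (a point): Centre of the box's mouth, level with the rim's top (65 mm above the underside). The inside is 112 x 172 mm.
- lid: Loose white lid, 117 x 177 mm, 0.2 kg; origin at the centre of its underside, z up, long side along its y. An underside plug of 106 x 166 mm, 8 mm deep, goes inside the box; the 5 mm plate above it then lies on the rim. It fits either way round. It starts flat on the worktop.
- lid_knob (a point): Centre of the top of the lid's blue square knob: 26 x 26 mm, sides along the lid's x and y, rising 26 mm above the plate's top; this point is 39 mm above the lid's underside, and 31 mm above box_rim when the lid is home.
- mug_b: White mug, 98 mm high, a bystander to leave alone.
- spice_a: Spice jar with red cap, 106 mm high, a bystander to leave alone.
- hinge_a (a point): Middle of the hinge line of the near right clip, which runs along the box's y; at x -67, y -55, z 78 mm in the box frame (the seated lid's top is at 70). The clip is a stiff flap 31 mm wide, 4 mm thick, reaching 46 mm from the hinge. Its hinge block sits in a tall guide: the true hinge line lies up to 7 mm above or below this point, unlike at each clip, so the depth must be felt.
- clip_a (a joint): Swing of the near right clip: 0 = open, leaning outward, 1.9 rad above inward level; grows as it swings up, inward and down; 1.7 = home, 0.2 rad above level. It springs back open until 1.63, then snaps home and stays. Pushed 36 mm from the hinge it resists with up to 10 N midway, 0 at 1.63; past home the whole hinge gives way downward, from 9 N on by 14 N per mm.
- hinge_b (a point): Middle of the hinge line of the near left clip, which runs along the box's y; at x -67, y 55, z 78 mm in the box frame (the seated lid's top is at 70). The clip is a stiff flap 31 mm wide, 4 mm thick, reaching 46 mm from the hinge. Its hinge block sits in a tall guide: the true hinge line lies up to 7 mm above or below this point, unlike at each clip, so the depth must be felt.
- clip_b (a joint): Swing of the near left clip: 0 = open, leaning outward, 1.9 rad above inward level; grows as it swings up, inward and down; 1.7 = home, 0.2 rad above level. It springs back open until 1.63, then snaps home and stays. Pushed 36 mm from the hinge it resists with up to 10 N midway, 0 at 1.63; past home the whole hinge gives way downward, from 9 N on by 14 N per mm.
- hinge_c (a point): Middle of the hinge line of the far left clip, which runs along the box's y; at x 67, y 55, z 78 mm in the box frame (the seated lid's top is at 70). The clip is a stiff flap 31 mm wide, 4 mm thick, reaching 46 mm from the hinge. Its hinge block sits in a tall guide: the true hinge line lies up to 7 mm above or below this point, unlike at each clip, so the depth must be felt.
- clip_c (a joint): Swing of the far left clip: 0 = open, leaning outward, 1.9 rad above inward level; grows as it swings up, inward and down; 1.7 = home, 0.2 rad above level. It springs back open until 1.63, then snaps home and stays. Pushed 36 mm from the hinge it resists with up to 10 N midway, 0 at 1.63; past home the whole hinge gives way downward, from 9 N on by 14 N per mm.
- hinge_d (a point): Middle of the hinge line of the far right clip, which runs along the box's y; at x 67, y -55, z 78 mm in the box frame (the seated lid's top is at 70). The clip is a stiff flap 31 mm wide, 4 mm thick, reaching 46 mm from the hinge. Its hinge block sits in a tall guide: the true hinge line lies up to 7 mm above or below this point, unlike at each clip, so the depth must be felt.
- clip_d (a joint): Swing of the far right clip: 0 = open, leaning outward, 1.9 rad above inward level; grows as it swings up, inward and down; 1.7 = home, 0.2 rad above level. It springs back open until 1.63, then snaps home and stays. Pushed 36 mm from the hinge it resists with up to 10 N midway, 0 at 1.63; past home the whole hinge gives way downward, from 9 N on by 14 N per mm.
Mind the look-alikes: they are no part of the job. There is more than one size of the lid; the one meant has the size given above. Of the things that look like the food_box, the larger one is meant.

How it is judged (in metres and radians):
On the way, in this order (a step that is already met when the one before it is completed fails the run):
1. the lid lies home on the box with all four clips still open (z of lid_knob in the frame of box_rim between 0.026 and 0.0345 m and horizontal distance between lid_knob and box_rim below 0.008 m and angle between lid's own z axis and vertical below 0.05 rad and value of joint each of clip_a, clip_b, clip_c, clip_d below 1.2 rad), for 0.2 s.
2. two clips at opposite corners have snapped home while the other two are still open, the lid staying home (z of lid_knob in the frame of box_rim between 0.026 and 0.0345 m and horizontal distance between lid_knob and box_rim below 0.008 m and angle between lid's own z axis and vertical below 0.05 rad and ((value of joint each of clip_a, clip_c above 1.65 rad and value of joint each of clip_b, clip_d below 1.2 rad) or (value of joint each of clip_b, clip_d above 1.65 rad and value of joint each of clip_a, clip_c below 1.2 rad))), for 0.2 s.
At the end, for the whole second after the job is handed in: The lid lies at rest and home on the box (knob top 26 to 34.5 mm above the rim, within 8 mm of the centre, tilted less than 0.05 rad) and all four clips have snapped home (joint above 1.65) (z of lid_knob in the frame of box_rim between 0.026 and 0.0345 m and horizontal distance between lid_knob and box_rim below 0.008 m and angle between lid's own z axis and vertical below 0.05 rad and value of joint each of clip_a, clip_b, clip_c, clip_d above 1.65 rad and linear speed of lid below 0.02 m/s); the robot touches nothing.
It fails at once if the box or a clip is pushed with more than 30 N (contact force between any of the fingers, the arm and food_box above 30 N).
It fails at once if the mug or spice jar is moved by more than 20 mm (distance of any of mug_b, spice_a from where it was at the start of the episode above 0.02 m).
It also fails if it takes over 72 s, if anything falls off the work surface, if the arm or the gripper's body presses on something with over 40 N, if the wrist force passes 120 N, or if a joint passes its speed limit or range.

ROBOT

A 6-joint arm with a two-finger parallel gripper is mounted at the origin on a cart in front of the work surface, level with it; the furniture and walls round the work are solid. World frame = base frame: x ahead of the robot, y to its left, z up, the work surface at z = 0. Lengths are in mm, angles in rad, forces in N, time in s.
With the tool pointing down it reaches from about 275 to 1000 mm from the base axis. Payload 8.4 kg.
Tool frame: the origin (TCP) lies at the very end of the fingers, on their centre line; the grasp point (between the pads) lies 19 mm behind it; z points along the fingers, y is the direction in which the jaws open and shut (so a half turn about z gives the same grasp; the last joint's range is limited). The gripper opens to 85 mm and grips with 20 to 120 N. Pads are 22 mm wide; open, the fingers measure 114 mm over their backs; the gripper's body (76 mm by 85 mm) begins 54 mm behind the grasp point. The pads swing forward as they close: fully open they stand 13 mm farther back than shut.
Start: joints at [-1.206, 0.353, 1.633, -0, 1.155, -0.002], TCP at [224.143, -583.428, 231.281] pointing down, gripper open.
Joint ranges: [-2.63, 2.63], [-0.92, 2.1], [0.06, 2.66], [-1.3, 4.44], [0, 2.69], [-3.02, 3.02]. Speed limits (rad/s): [2.22, 2.22, 2.79, 3.14, 3.14, 3.14].

INTERFACE

Orientations are given as [roll, pitch, yaw] about the fixed x, y, z axes, in that order (R = Rz(yaw) Ry(pitch) Rx(roll)).
In Python, from rig import sense, grab_frame, sign_off, masks_of gives the robot as it stands. The module is installed in compiled form; this text tells all that it offers.
- The arm moves only by the shell command python3 -m inch 'ROWS' [FORCE]. ROWS is JSON, a list of rows, each an object of numbers: "gripper": the finger opening in m, from 0 to 0.0854; "tx", "ty", "tz": the shift along the tool's x, y, z in m; "spin": the turn about the tool's z in degrees. In form: [{"gripper": .., "tx": .., "ty": .., "tz": .., "spin": ..}, ...]. A call has exactly 8 rows; each row shifts and turns the commanded pose from where the row before left it, along the tool's axes as they then stand; what a row does not reach is not made up. A row lasts 1/10 s, in which the tool goes at most 50 mm and 8.59 degrees, less where a joint would pass 70% of its speed; a pose out of reach is approached as far as the arm can. A call is refused whole if a number of a shift passes 0.05 or a number of a turn 8.59, either way. A call with a gripper value outside its range is refused whole. The fingers move at their own pace and stop on an object; FORCE is the grip in N (left out, the last holds). Time passes only in rows, so rows that do not move let the fingers close, or fill a call up. It gives the time, the measured TCP pose, the force and the opening at its end, in the units of the state.
- sense(): the state, without advancing time (a new reading comes with each control period).
- grab_frame(name): name is "side" or "top"; returns a dict with "pixels" (480x640x3 uint8, red, green, blue), "K" (3x3 intrinsics, pixels), "extrinsics" (4x4, takes a point from camera to world coordinates). Camera axes: x right, y down, z forward; pixel columns grow to the right and rows downward; lengths in mm; the calibration is good to about 2 mm. A picture is of the moment at which its call begins. There is no depth.
- sign_off(): hands the job in, once; it reports no verdict.
Trained networks look in the newest picture that a camera, given by its name, has taken for a name from the list of things; names that differ only in an ending like _2 or _b are one class to them, and where a whole thing is asked for, a point or a joint stands for the part that bears it (a point fixed in the world has none). Each returns a list of dicts, best first, with "conf" (0 to 1); they miss things now and then, are a little off and sometimes report something else, mostly with a low value. They report only what shows in the picture. A call takes as long as a camera call. They do not tell look-alikes from the thing itself.
- masks_of(camera, target): "pixels" (480x640 bool, what is visible of it) and "centre" ([row, column] in pixels, amid what is visible of it).
The state is a dict: "clock": time; "qpos": joint angles; "qvel": joint speeds; "joint_efforts": joint torques, N m; "eef_pos": TCP position; "tcp_rot": TCP orientation; "contact_force": force on the tool from outside, world axes, zero at the start; "wrist_torque": the same for the moment, N m; "opening": opening from 0.0 (shut) to 1.0 (fully open).
Only numpy, scipy, OpenCV 4.12 (cv2) and the standard library are available. Lean on these libraries where they do the work, as an engineer would, in place of code of your own. Each camera call takes 0.05 s, during which the arm holds its last target.

## Working session

There is one attempt and no reset: what is moved stays moved. The work goes in short steps, Python scripts to look and compute and a shell command to move; the robot and the scene stay as the last step left them, time stands still between calls to the robot, and variables do not carry over. Pictures are saved under pics/ and viewed, and the job is handed in when it is done.

```bash
mkdir -p pics
python3 - <<'E'
from rig import sense, grab_frame, masks_of
import cv2,numpy as np
s=sense();print(s)
for c in ["side","top"]:
    f=grab_frame(c);cv2.imwrite(f"pics/{c}0.png",f["pixels"][:,:,::-1]);print(c,f["K"],f["extrinsics"])
    for t in ["food_box","lid","lid_knob","mug_b","spice_a"]:
        for m in masks_of(c,t): 
            p=np.argwhere(m["pixels"]);print(c,t,round(m["conf"],2),m["centre"],p.min(0),p.max(0),len(p))
E
```

```text
{'clock': 0.0, 'qpos': array([-1.20640470e+00,  3.53665849e-01,  1.63411976e+00, -4.21359463e-06,
        1.15518257e+00, -2.41264502e-03]), 'qvel': array([-0.00115246, -0.00021191,  0.00086672, -0.00017277, -0.00232516,
       -0.00080108]), 'joint_efforts': array([-1.67140137e-03, -6.05254483e+01, -3.42069197e+01, -2.96036501e-05,
        9.31978662e-03, -3.52646040e-06]), 'eef_pos': array([ 223.97279681, -582.99479947,  230.55676631]), 'tcp_rot': array([-3.14021712e+00,  5.33867839e-07,  3.66805978e-01]), 'contact_force': array([ 0.33350538, -0.09633935, -0.08757374]), 'wrist_torque': array([ 0.00742136, -0.03020248,  0.01141878]), 'opening': 0.9990677992988569}
side [[617.215884     0.         307.241512  ]
 [  0.         617.215884   240.43203456]
 [  0.           0.           1.        ]] [[-9.99765316e-01  2.02131361e-02 -7.79370660e-03  6.09314173e+02]
 [ 1.81449501e-02  5.84769308e-01 -8.10996682e-01  1.25015113e+03]
 [-1.18352659e-02 -8.10947770e-01 -5.84998838e-01  9.78231979e+02]
 [ 0.00000000e+00  0.00000000e+00  0.00000000e+00  1.00000000e+00]]
side food_box 0.83 [254.8
[... 693 characters left out ...]
146113e-01 -3.00844455e-02 -2.83191100e-02 -6.32127259e+00]
 [ 3.22275510e-02 -1.38576846e-01 -9.89827178e-01  1.07437502e+03]
 [ 0.00000000e+00  0.00000000e+00  0.00000000e+00  1.00000000e+00]]
top food_box 0.81 [278.7, 300.1] [232 254] [321 341] 5759
top food_box 0.68 [175.3, 431.2] [140 396] [204 468] 3247
top lid 0.86 [210.7, 193.2] [190 162] [232 224] 2255
top lid 0.61 [298.4, 159.2] [265 113] [330 203] 4404
top lid_knob 0.84 [293.6, 160.7] [265 113] [330 202] 4368
top lid_knob 0.62 [212.0, 192.8] [190 163] [232 224] 2269
top mug_b 0.77 [320.7, 458.6] [300 433] [341 489] 1648
top spice_a 0.57 [240.5, 421.7] [230 408] [255 438] 573
top spice_a 0.56 [320.6, 457.2] [300 433] [341 490] 1685
```

View pics/top0.png

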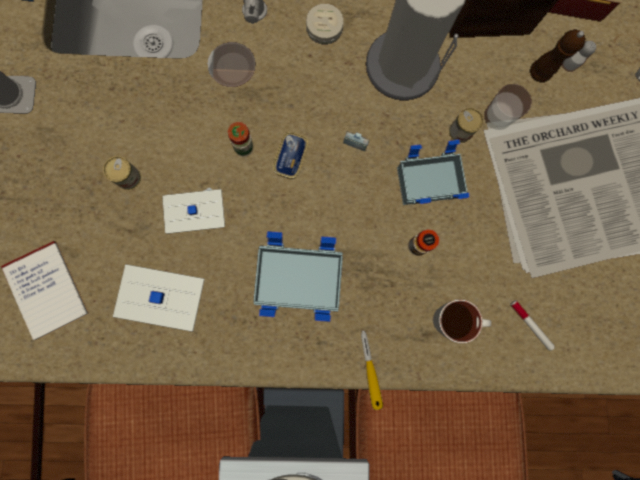

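View pics/side0.png

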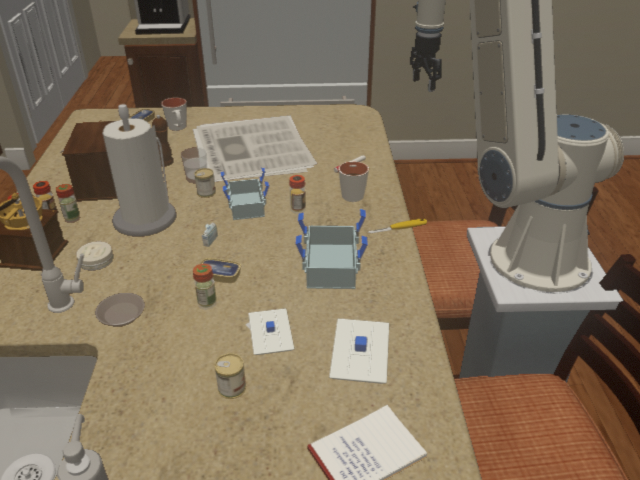

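Run:
```python
import cv2
a=cv2.imread('pics/top0.png');cv2.imwrite('pics/top0z.png',cv2.resize(a[215:345,100:360],None,fx=3,fy=3,interpolation=cv2.INTER_CUBIC))
a=cv2.imread('pics/side0.png');cv2.imwrite('pics/side0z.png',cv2.resize(a[200:395,240:400],None,fx=3,fy=3,interpolation=cv2.INTER_CUBIC))
```

```text
(no output)
```

View pics/top0z.png

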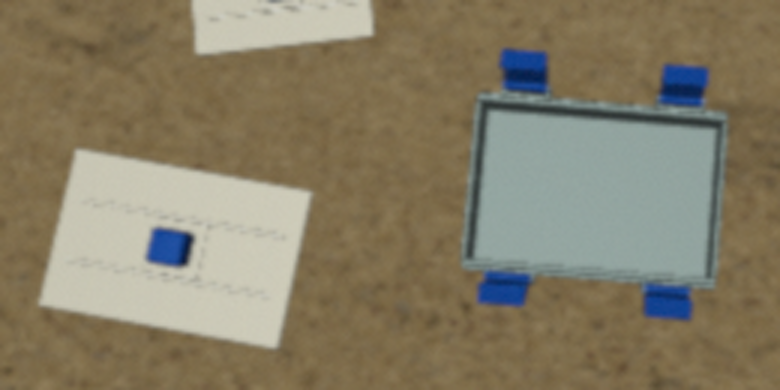

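View pics/side0z.png

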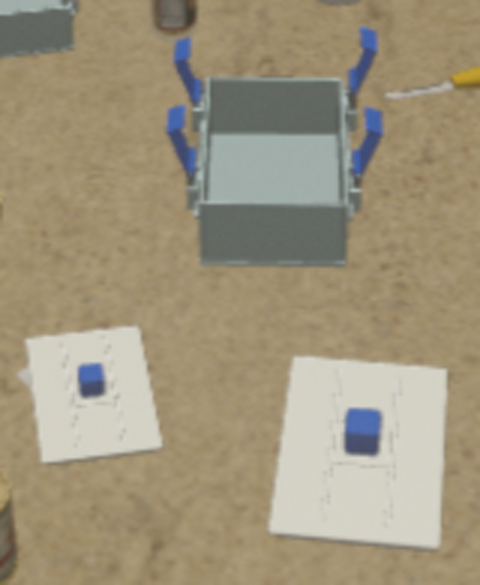

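The top view shows the large lid, with its knob near px (156,297), left of the large box, centred near (299,279). Their small look-alikes sit behind them. The mug is near (460,321) and the red-capped jar near (427,241). In the side view all four clips of the box lean outward. Next I fit the poses.

```bash
cat > h.py <<'E'
import numpy as np,cv2
from scipy.optimize import least_squares
def proj(P,f):
    E=np.array(f["extrinsics"]);p=(np.asarray(P,float)-E[:3,3])@E[:3,:3];q=p@np.array(f["K"]).T;return q[:,:2]/q[:,2:]
def corners(x,y,yaw,z,w,l):
    c=np.array([[w,l],[w,-l],[-w,-l],[-w,l]])/2.;R=np.array([[np.cos(yaw),-np.sin(yaw)],[np.sin(yaw),np.cos(yaw)]])
    return np.c_[c@R.T+[x,y],np.full(4,z)]
E
python3 - <<'E'
from h import *
from rig import grab_frame
ft=grab_frame("top");fs=grab_frame("side")
def z(a,o): return (np.array(a)+.5)/3-.5+np.array(o)
T=(100,215);S=(240,200)
# order: far-left, far-right, near-right, near-left (robot view)
lt=z([(77,149),(312,191),(279,349),(39,305)],T);bt=z([(480,94),(726,114),(713,287),(463,268)],T)
# side: camera looks toward -y; image left=+x(far), near image bottom=+y(left)
ls=z([(270,531),(294,357),(447,369),(439,548)],S);bs=z([(203,204),(207,78),(346,77),(349,205)],S)
for n,zt,w,l,t,s in [("lid",13,117,177,lt,ls),("box",65,120,180,bt,bs)]:
    for mode in ["top","side","both"]:
        def r(p):
            c=corners(p[0],p[1],p[2],zt,w,l);o=[]
            if mode!="side":o.append(proj(c,ft)-t)
            if mode!="top":o.append(proj(c,fs)-s)
            return np.concatenate(o).ravel()
        q=least_squares(r,[400,0,0],x_scale=[100,100,.1]);print(n,mode,q.x.round(3),np.abs(q.fun).max().round(2),np.sqrt((q.fun**2).mean()).round(2))
E
```

```text
lid top [ 4.89971e+02  3.06158e+02 -1.52000e-01] 0.49 0.32
lid side [ 4.89263e+02  3.12442e+02 -1.54000e-01] 0.65 0.47
lid both [ 4.89521e+02  3.08410e+02 -1.52000e-01] 1.83 0.97
box top [ 5.372e+02  1.838e+00 -5.200e-02] 1.32 0.93
box side [ 5.36437e+02  8.35800e+00 -5.00000e-02] 0.97 0.52
box both [ 5.368e+02  3.173e+00 -5.100e-02] 1.92 1.04
```

```bash
cat > ov.py <<'E'
from h import *
from rig import grab_frame
import sys
def draw(cam,name,box=None,lid=None,crop=None,lz=13):
    f=grab_frame(cam);a=f["pixels"][:,:,::-1].copy();k=4
    x0,y0,x1,y1=crop;b=cv2.resize(a[y0:y1,x0:x1],None,fx=k,fy=k,interpolation=cv2.INTER_CUBIC)
    def pl(c,col):
        q=(proj(c,f)-[x0,y0]+.5)*k-.5
        cv2.polylines(b,[np.round(q).astype(int).reshape(-1,1,2)],True,col,1)
    if box is not None: pl(corners(*box,65,120,180),(0,0,255));pl(corners(*box,65,112,172),(0,255,255));pl(corners(*box,0,120,180),(255,0,255))
    if lid is not None: pl(corners(*lid,lz,117,177),(0,0,255));pl(corners(*lid,lz+26,26,26),(0,255,255))
    cv2.imwrite(name,b)
E
python3 - <<'E'
from ov import *
B=(537,3.2,-.051);L=(489.5,308.4,-.152)
draw("top","pics/t1.png",B,L,(175,215,350,345)[:0] or (245,225,355,330))
draw("side","pics/s1.png",B,L,(290,205,395,300))
draw("top","pics/t2.png",B,L,(105,255,215,340))
E
python3 -c "
import cv2,numpy as np
a=[cv2.imread(f'pics/{n}.png') for n in ('t1','s1','t2')]
h=max(i.shape[0] for i in a);a=[cv2.copyMakeBorder(i,0,h-i.shape[0],0,0,0) for i in a]
b=np.hstack(a[:2]);print(b.shape);cv2.imwrite('pics/m1.png',cv2.resize(b,None,fx=800/b.shape[1],fy=800/b.shape[1]))"
```

```text
(420, 860, 3)
```

View pics/m1.png

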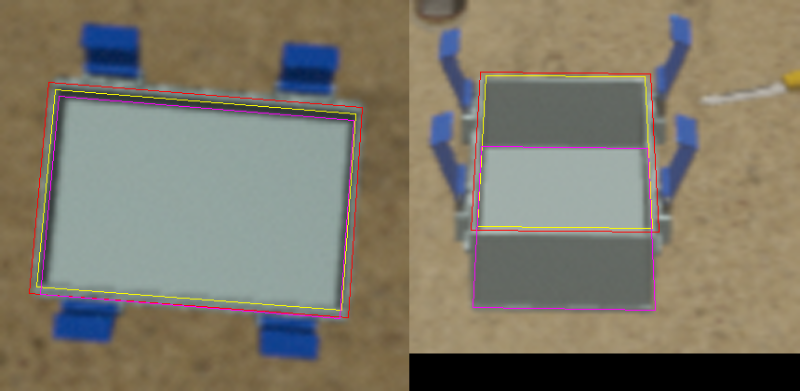

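The overlay agrees with the box to about 1–2 mm in both views. The two cameras disagree by about 6 mm in y, so I'll check that against the gripper. Moving toward the lid.

```bash
python3 -m inch '[{"tx":0.027,"ty":-0.036,"spin":7.4},{"tx":0.023,"ty":-0.039,"spin":7.4},{"tx":0.017,"ty":-0.041,"spin":7.4},{"tx":0.012,"ty":-0.043,"spin":7.5},{"tx":0.006,"ty":-0.0445},{"tx":0.006,"ty":-0.0445},{"tx":0.006,"ty":-0.0445},{"tx":0.006,"ty":-0.0445}]' 30
```

```text
$[0]: bad value
```

```bash
python3 -m inch '[{"gripper":0.085,"tx":0.027,"ty":-0.036,"tz":0,"spin":7.4},{"gripper":0.085,"tx":0.023,"ty":-0.039,"tz":0,"spin":7.4},{"gripper":0.085,"tx":0.017,"ty":-0.041,"tz":0,"spin":7.4},{"gripper":0.085,"tx":0.012,"ty":-0.043,"tz":0,"spin":7.5},{"gripper":0.085,"tx":0.006,"ty":-0.044,"tz":0,"spin":0},{"gripper":0.085,"tx":0.006,"ty":-0.044,"tz":0,"spin":0},{"gripper":0.085,"tx":0.006,"ty":-0.044,"tz":0,"spin":0},{"gripper":0.085,"tx":0.006,"ty":-0.044,"tz":0,"spin":0}]' 30
```

```text
clock: 1.65
eef_pos: [325.4, -239.6, 231.5]
tcp_rot: [3.141, -0.001, -0.152]
contact_force: [-0.2, -0.8, 0.1]
opening: 0.994
```

```bash
python3 -m inch '[{"gripper":0.085,"tx":0.0066,"ty":-0.0473,"tz":0,"spin":0},{"gripper":0.085,"tx":0.0066,"ty":-0.0473,"tz":0,"spin":0},{"gripper":0.085,"tx":0.0066,"ty":-0.0473,"tz":0,"spin":0},{"gripper":0.085,"tx":0.0066,"ty":-0.0473,"tz":0,"spin":0},{"gripper":0.085,"tx":0.0066,"ty":-0.0473,"tz":0,"spin":0},{"gripper":0.085,"tx":0.0066,"ty":-0.0473,"tz":0,"spin":0},{"gripper":0.085,"tx":0.0066,"ty":-0.0473,"tz":0,"spin":0},{"gripper":0.085,"tx":0.0066,"ty":-0.0473,"tz":0,"spin":0}]'
python3 -m inch '[{"gripper":0.085,"tx":0.0066,"ty":-0.0473,"tz":0,"spin":0},{"gripper":0.085,"tx":0.0066,"ty":-0.0473,"tz":0,"spin":0},{"gripper":0.085,"tx":0.0066,"ty":-0.0473,"tz":0.02,"spin":0},{"gripper":0.085,"tx":0.0066,"ty":-0.0473,"tz":0.03,"spin":0},{"gripper":0.085,"tx":0,"ty":0,"tz":0.04,"spin":0},{"gripper":0.085,"tx":0,"ty":0,"tz":0.04,"spin":0},{"gripper":0.085,"tx":0,"ty":0,"tz":0.01,"spin":0},{"gripper":0.085,"tx":0,"ty":0,"tz":0,"spin":0}]'
python3 - <<'E'
from ov import *
from rig import sense
print(sense()["eef_pos"],sense()["tcp_rot"])
L=(489.5,308.4,-.152)
draw("top","pics/t3.png",None,L,(100,200,240,340))
draw("side","pics/s3.png",None,L,(300,260,420,390))
a,b=cv2.imread('pics/t3.png'),cv2.imread('pics/s3.png')
a=cv2.resize(a,(400,400));b=cv2.resize(b,None,fx=400/b.shape[1],fy=400/b.shape[1]);a=cv2.copyMakeBorder(a,0,b.shape[0]-400,0,0,0)
cv2.imwrite('pics/m3.png',np.hstack([a,b]))
E
```

```text
clock: 2.45
eef_pos: [434.9, 127.2, 231.6]
tcp_rot: [-3.141, -0.001, -0.151]
contact_force: [0.6, -0.4, 0.2]
opening: 0.994
clock: 3.25
eef_pos: [486.4, 300.6, 94.3]
tcp_rot: [3.139, 0.002, -0.152]
contact_force: [-0.1, 0.6, 0.2]
opening: 0.991
[486.35816599 300.62926042  94.27738664] [ 3.13949869e+00  2.41190280e-03 -1.51640899e-01]
```

View pics/m3.png

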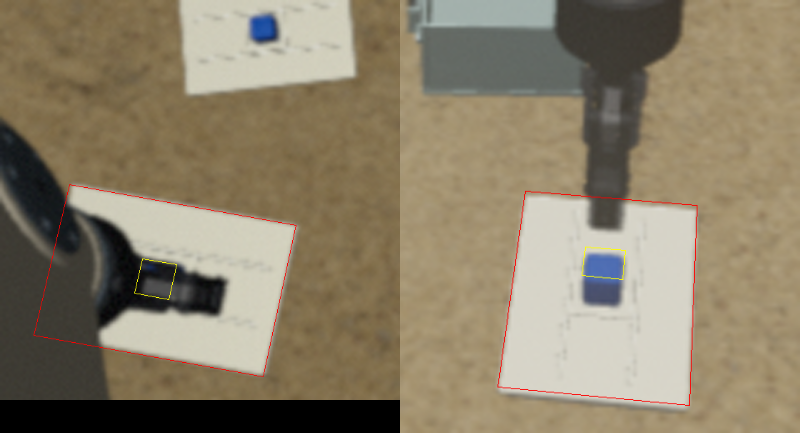

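Run:
```python
from ov import *
from rig import sense
s=sense();p=s["eef_pos"];ps=s["tcp_rot"][2]
R=np.array([[np.cos(ps),np.sin(ps)],[np.sin(ps),-np.cos(ps)]])
out=[]
for cam,crop in [("top",(100,200,240,340)),("side",(300,210,420,390))]:
    f=grab_frame(cam);k=4;x0,y0,x1,y1=crop
    b=cv2.resize(f["pixels"][y0:y1,x0:x1,::-1],None,fx=k,fy=k,interpolation=cv2.INTER_CUBIC)
    for sy in(-1,1):
        pts=[]
        for lx,ly in[(-11,42.5),(11,42.5),(11,57),(-11,57)]:
            w=R@[lx,sy*ly];pts.append([p[0]+w[0],p[1]+w[1],p[2]+13])
        q=(proj(pts,f)-[x0,y0]+.5)*k-.5;cv2.polylines(b,[q.round().astype(int).reshape(-1,1,2)],True,(0,255,0),1)
    out.append(cv2.resize(b,(400,int(b.shape[0]*400/b.shape[1]))))
H=max(o.shape[0] for o in out);cv2.imwrite('pics/m4.png',np.hstack([cv2.copyMakeBorder(o,0,H-o.shape[0],0,0,0) for o in out]))
```

```text
(no output)
```

View pics/m4.png

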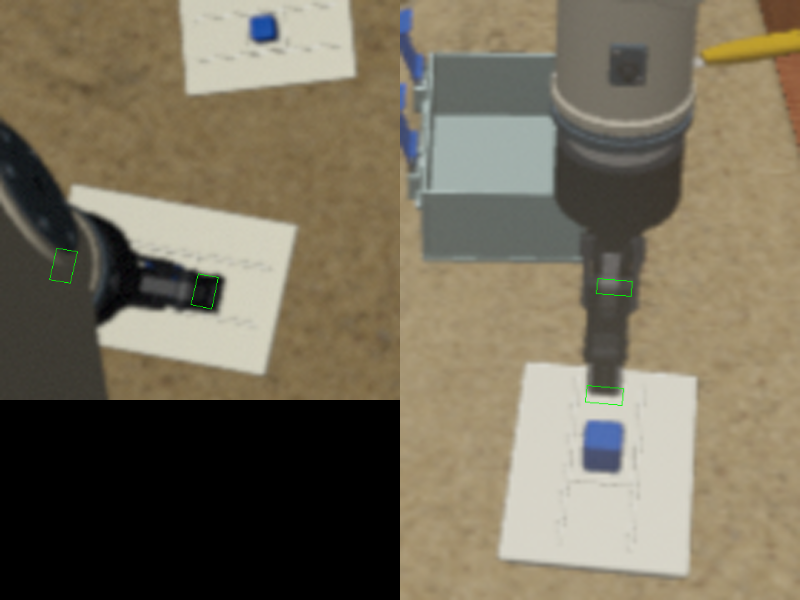

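Top: the finger shows about 5 mm to the right of where it is predicted, which puts the lid's true y near 310. The box-to-lid offset agrees between the cameras at (+47.2, −304.2). Next I align and descend.

```bash
python3 -m inch '[{"gripper":0.07,"tx":0.0016,"ty":-0.0098,"tz":0,"spin":0},{"gripper":0.07,"tx":0,"ty":0,"tz":0.015,"spin":0},{"gripper":0.07,"tx":0,"ty":0,"tz":0.015,"spin":0},{"gripper":0.07,"tx":0,"ty":0,"tz":0.015,"spin":0},{"gripper":0.07,"tx":0,"ty":0,"tz":0.005,"spin":0},{"gripper":0.07,"tx":0,"ty":0,"tz":0,"spin":0},{"gripper":0.07,"tx":0,"ty":0,"tz":0,"spin":0},{"gripper":0.07,"tx":0,"ty":0,"tz":0,"spin":0}]'
python3 - <<'E'
from ov import *
from rig import sense
s=sense();p=s["eef_pos"];print(p,s["tcp_rot"]);ps=s["tcp_rot"][2]
R=np.array([[np.cos(ps),np.sin(ps)],[np.sin(ps),-np.cos(ps)]])
out=[]
for cam,crop in [("top",(130,260,200,330)),("side",(320,270,400,360))]:
    f=grab_frame(cam);k=4;x0,y0,x1,y1=crop
    b=cv2.resize(f["pixels"][y0:y1,x0:x1,::-1],None,fx=k,fy=k,interpolation=cv2.INTER_CUBIC)
    q=(proj(corners(*p[:2],ps,39,26,26),f)-[x0,y0]+.5)*k-.5;cv2.polylines(b,[q.round().astype(int).reshape(-1,1,2)],True,(0,255,0),1)
    out.append(cv2.resize(b,(400,int(b.shape[0]*400/b.shape[1]))))
H=max(o.shape[0] for o in out);cv2.imwrite('pics/m5.png',np.hstack([cv2.copyMakeBorder(o,0,H-o.shape[0],0,0,0) for o in out]))
E
```

```text
clock: 4.25
eef_pos: [490.7, 310.9, 45.8]
tcp_rot: [-3.141, -0.001, -0.152]
contact_force: [-0.3, 0.2, -0.0]
opening: 0.82
[490.65135947 310.86067724  45.77594778] [-3.14110412e+00 -5.75658838e-04 -1.51625697e-01]
```

View pics/m5.png

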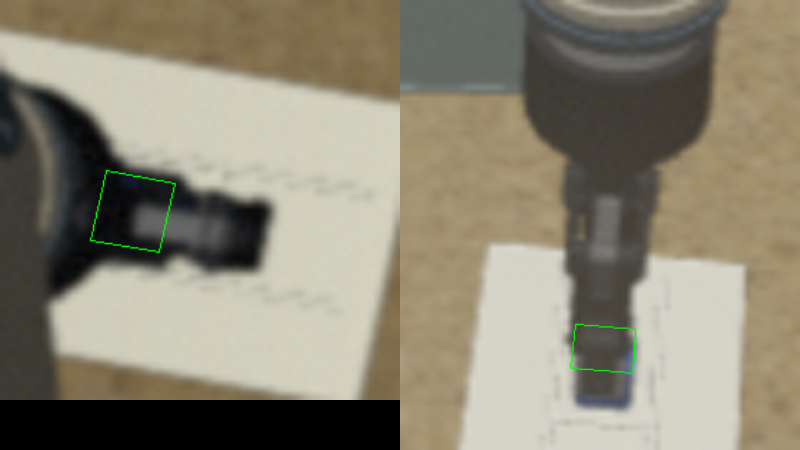

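```bash
python3 -m inch '[{"gripper":0.07,"tx":-0.001,"ty":0,"tz":0.012,"spin":0},{"gripper":0.07,"tx":0,"ty":0,"tz":0.012,"spin":0},{"gripper":0.07,"tx":0,"ty":0,"tz":0.006,"spin":0},{"gripper":0.05,"tx":0,"ty":0,"tz":0,"spin":0},{"gripper":0.02,"tx":0,"ty":0,"tz":0,"spin":0},{"gripper":0.02,"tx":0,"ty":0,"tz":0,"spin":0},{"gripper":0.02,"tx":0,"ty":0,"tz":0,"spin":0},{"gripper":0.02,"tx":0,"ty":0,"tz":0,"spin":0}]' 50
```

```text
clock: 5.15
eef_pos: [489.6, 311.0, 15.7]
tcp_rot: [-3.141, -0.001, -0.152]
contact_force: [1.2, 0.1, 1.5]
opening: 0.287
```

```bash
python3 -m inch '[{"gripper":0.02,"tx":0,"ty":0,"tz":0,"spin":0},{"gripper":0.02,"tx":0,"ty":0,"tz":-0.01,"spin":0},{"gripper":0.02,"tx":0,"ty":0,"tz":-0.025,"spin":0},{"gripper":0.02,"tx":0,"ty":0,"tz":-0.03,"spin":0},{"gripper":0.02,"tx":0,"ty":0,"tz":-0.03,"spin":0},{"gripper":0.02,"tx":0,"ty":0,"tz":-0.03,"spin":0},{"gripper":0.02,"tx":0,"ty":0,"tz":-0.025,"spin":0},{"gripper":0.02,"tx":0,"ty":0,"tz":0,"spin":0}]' 50
python3 - <<'E'
from ov import *
from rig import sense
s=sense();p=s["eef_pos"];ps=s["tcp_rot"][2];print(p,s["tcp_rot"],s["opening"])
L=(p[0],p[1],ps)
draw("top","pics/t6.png",None,L,(80,240,240,370),lz=p[2]-15.7+13)
draw("side","pics/s6.png",None,L,(290,180,440,340),lz=p[2]-15.7+13)
a,b=cv2.imread('pics/t6.png'),cv2.imread('pics/s6.png')
a=cv2.resize(a,None,fx=400/a.shape[1],fy=400/a.shape[1]);b=cv2.resize(b,None,fx=400/b.shape[1],fy=400/b.shape[1]);a=cv2.copyMakeBorder(a,0,b.shape[0]-a.shape[0],0,0,0)
cv2.imwrite('pics/m6.png',np.hstack([a,b]))
E
```

```text
clock: 5.95
eef_pos: [491.0, 312.0, 169.5]
tcp_rot: [-3.137, -0.005, -0.152]
contact_force: [0.6, 0.7, -1.9]
opening: 0.296
[491.04429901 311.97015457 169.51111361] [-3.13748205 -0.00468998 -0.15158023] 0.2959326149416051
```

View pics/m6.png

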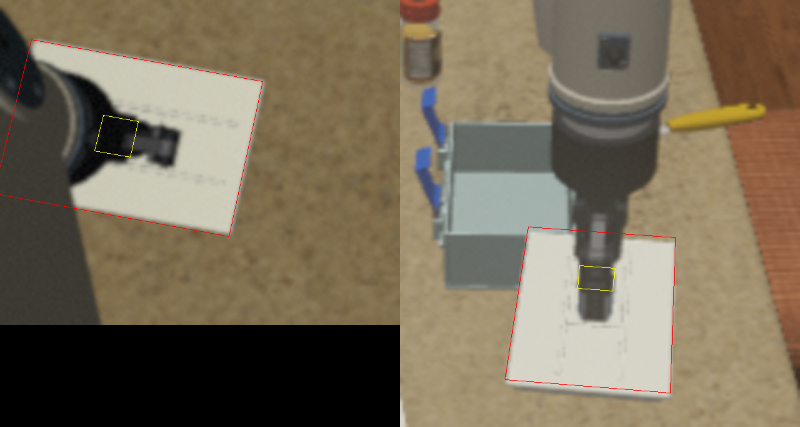

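The lid is held level and matches the outline predicted from the TCP in both views. Carrying it to the box.

```bash
python3 -m inch '[{"gripper":0.02,"tx":0,"ty":0,"tz":0,"spin":-3},{"gripper":0.02,"tx":0.003,"ty":0.015,"tz":0,"spin":-2.76},{"gripper":0.02,"tx":0.0062,"ty":0.03,"tz":0,"spin":0},{"gripper":0.02,"tx":0.0082,"ty":0.04,"tz":0,"spin":0},{"gripper":0.02,"tx":0.0082,"ty":0.04,"tz":0,"spin":0},{"gripper":0.02,"tx":0.0082,"ty":0.04,"tz":0,"spin":0},{"gripper":0.02,"tx":0.0082,"ty":0.04,"tz":0,"spin":0},{"gripper":0.02,"tx":0.0082,"ty":0.04,"tz":0,"spin":0}]'
python3 -m inch '[{"gripper":0.02,"tx":0.006,"ty":0.03,"tz":0,"spin":0},{"gripper":0.02,"tx":0.0042,"ty":0.02,"tz":0,"spin":0},{"gripper":0.02,"tx":0.0014,"ty":0.0074,"tz":0,"spin":0},{"gripper":0.02,"tx":0,"ty":0,"tz":0,"spin":0},{"gripper":0.02,"tx":0,"ty":0,"tz":0,"spin":0},{"gripper":0.02,"tx":0,"ty":0,"tz":0,"spin":0},{"gripper":0.02,"tx":0,"ty":0,"tz":0,"spin":0},{"gripper":0.02,"tx":0,"ty":0,"tz":0,"spin":0}]'
```

```text
clock: 6.85
eef_pos: [525.0, 61.8, 163.8]
tcp_rot: [3.141, 0.003, -0.051]
contact_force: [0.6, -1.2, -1.2]
opening: 0.299
clock: 7.65
eef_pos: [534.8, 6.3, 165.4]
tcp_rot: [-3.142, -0.0, -0.05]
contact_force: [1.0, 1.1, -1.1]
opening: 0.296
```

```bash
cat > chk.py <<'E'
from ov import *
from rig import sense
import sys
n=sys.argv[1];B=(536.8,6.8,-.051)
s=sense();p=s["eef_pos"];ps=s["tcp_rot"][2];print(p,s["contact_force"],s["opening"])
L=(p[0],p[1],ps)
draw("top",f"pics/t{n}.png",B,L,(230,190,390,350),lz=p[2]-15.7+13)
draw("side",f"pics/s{n}.png",B,L,(260,130,420,300),lz=p[2]-15.7+13)
a,b=cv2.imread(f'pics/t{n}.png'),cv2.imread(f'pics/s{n}.png')
a=cv2.resize(a,None,fx=400/a.shape[1],fy=400/a.shape[1]);b=cv2.resize(b,None,fx=400/b.shape[1],fy=400/b.shape[1]);a=cv2.copyMakeBorder(a,0,b.shape[0]-a.shape[0],0,0,0)
cv2.imwrite(f'pics/m{n}.png',np.hstack([a,b]))
E
python3 chk.py 7
```

```text
[534.81747367   6.28061578 165.40522416] [ 0.96703136  1.05332646 -1.10121322] 0.2962812628320575
```

View pics/m7.png

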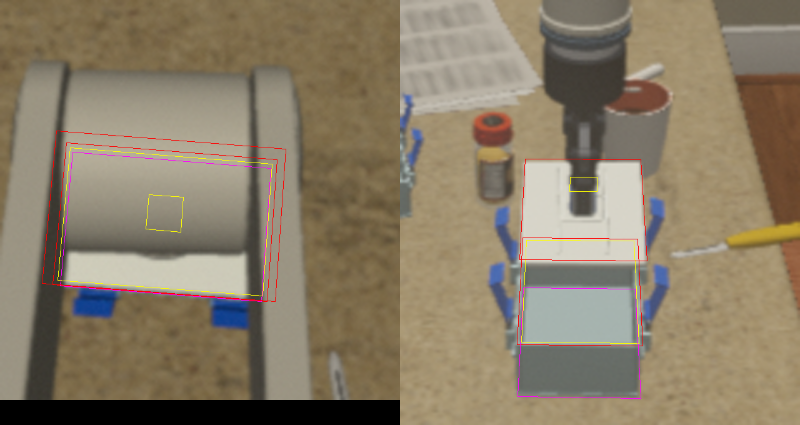

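Side view: the lid is centred over the box, and the box overlay with y = 6.8 fits. I'll nudge it and lower to just above the rim.

```bash
python3 -m inch '[{"gripper":0.02,"tx":0.002,"ty":-0.0005,"tz":0.005,"spin":0},{"gripper":0.02,"tx":0,"ty":0,"tz":0.015,"spin":0},{"gripper":0.02,"tx":0,"ty":0,"tz":0.015,"spin":0},{"gripper":0.02,"tx":0,"ty":0,"tz":0.015,"spin":0},{"gripper":0.02,"tx":0,"ty":0,"tz":0.015,"spin":0},{"gripper":0.02,"tx":0,"ty":0,"tz":0.010,"spin":0},{"gripper":0.02,"tx":0,"ty":0,"tz":0.002,"spin":0},{"gripper":0.02,"tx":0,"ty":0,"tz":0,"spin":0}]'
python3 chk.py 8
```

```text
clock: 8.55
eef_pos: [536.8, 6.0, 88.2]
tcp_rot: [3.142, 0.0, -0.051]
contact_force: [0.3, 0.4, -0.7]
opening: 0.294
[536.83884778   6.00632452  88.18441138] [ 0.29028319  0.36453992 -0.70029968] 0.29356495704315766
```

View pics/m8.png

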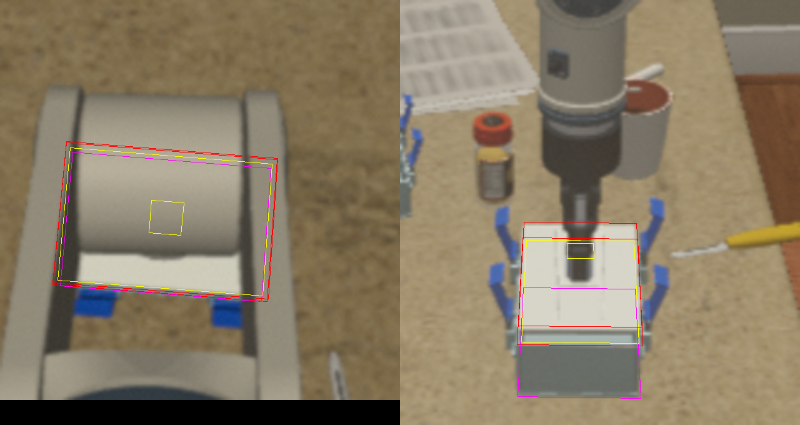

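```bash
python3 -m inch '[{"gripper":0.02,"tx":0,"ty":-0.0008,"tz":0.002,"spin":0},{"gripper":0.02,"tx":0,"ty":0,"tz":0.002,"spin":0},{"gripper":0.02,"tx":0,"ty":0,"tz":0.002,"spin":0},{"gripper":0.02,"tx":0,"ty":0,"tz":0.002,"spin":0},{"gripper":0.02,"tx":0,"ty":0,"tz":0.002,"spin":0},{"gripper":0.02,"tx":0,"ty":0,"tz":0,"spin":0},{"gripper":0.02,"tx":0,"ty":0,"tz":0,"spin":0},{"gripper":0.02,"tx":0,"ty":0,"tz":0,"spin":0}]'
```

```text
clock: 9.45
eef_pos: [537.4, 6.6, 79.2]
tcp_rot: [-3.142, -0.001, -0.051]
contact_force: [-1.7, -1.6, 9.4]
opening: 0.29
```

Run:
```python
from ov import *
from rig import sense
f=grab_frame("side");cv2.imwrite("pics/s9.png",cv2.resize(f["pixels"][205:280,300:365,::-1],None,fx=8,fy=8,interpolation=cv2.INTER_CUBIC))
```

```text
(no output)
```

View pics/s9.png

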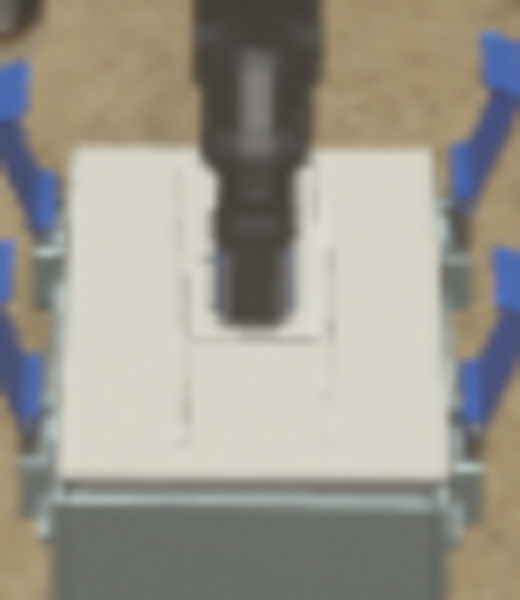

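Run:
```python
from rig import sense
for i in range(2):
    s=sense();print(s["contact_force"].round(2),s["wrist_torque"].round(3),s["tcp_rot"].round(4),s["eef_pos"].round(2))
```

```text
[-2.04 -2.33  9.04] [0.46  0.364 0.067] [-3.1416e+00 -1.0000e-03 -5.1200e-02] [537.42   6.62  79.24]
[-2.04 -2.33  9.04] [0.46  0.364 0.067] [-3.1416e+00 -1.0000e-03 -5.1200e-02] [537.42   6.62  79.24]
```

Run:
```python
from ov import *
from rig import sense
f=grab_frame("side");p=[537.4,6.6]
def zz(c): return ((proj(c,f)-[300,205]+.5)*8-.5).round(0)
# corners order far-left, far-right, near-right, near-left
print("lid plate top",zz(corners(*p,-.051,76.5,117,177)))
print("lid plate bottom",zz(corners(*p,-.051,71.5,117,177)))
for y in (4.8,6.8): print("rim",y,zz(corners(536.8,y,-.051,65,120,180)))
```

```text
lid plate top [[ 57. 468.]
 [ 75. 134.]
 [435. 138.]
 [451. 472.]]
lid plate bottom [[ 57. 481.]
 [ 75. 147.]
 [434. 150.]
 [451. 486.]]
rim 4.8 [[ 54. 498.]
 [ 73. 158.]
 [439. 161.]
 [457. 502.]]
rim 6.8 [[ 54. 502.]
 [ 73. 161.]
 [440. 164.]
 [457. 506.]]
```

Run:
```python
from ov import *
f=grab_frame("side")
a=cv2.resize(f["pixels"][250:285,300:365,::-1],None,fx=12,fy=12,interpolation=cv2.INTER_CUBIC)
a=cv2.convertScaleAbs(a,alpha=1.2)
cv2.imwrite("pics/s10.png",a)
```

```text
(no output)
```

View pics/s10.png

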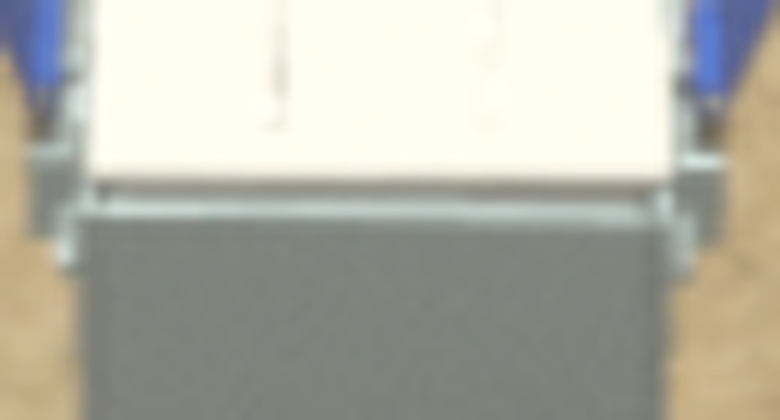

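The lid sits about 2.5 mm too far to +y and its plug rests on the left wall. The force, the moment and the picture (lid edge row 265 against rim row 268) all agree. I'll lift a little, shift, and lower again.

```bash
python3 -m inch '[{"gripper":0.02,"tx":0,"ty":0,"tz":-0.004,"spin":0},{"gripper":0.02,"tx":0.0006,"ty":0.0025,"tz":0,"spin":0},{"gripper":0.02,"tx":0,"ty":0,"tz":0,"spin":0.4},{"gripper":0.02,"tx":0,"ty":0,"tz":0.0015,"spin":0},{"gripper":0.02,"tx":0,"ty":0,"tz":0.0015,"spin":0},{"gripper":0.02,"tx":0,"ty":0,"tz":0.0015,"spin":0},{"gripper":0.02,"tx":0,"ty":0,"tz":0.0015,"spin":0},{"gripper":0.02,"tx":0,"ty":0,"tz":0,"spin":0}]'; python3 -c "
from rig import sense
s=sense();print(s['wrist_torque'])"
```

```text
clock: 10.4
eef_pos: [537.2, 4.3, 76.0]
tcp_rot: [3.142, 0.001, -0.058]
contact_force: [0.4, 0.2, -0.8]
opening: 0.294
[ 0.0497091   0.05100312 -0.01088116]
```

```bash
python3 -m inch '[{"gripper":0.02,"tx":0,"ty":0,"tz":0.001,"spin":0},{"gripper":0.02,"tx":0,"ty":0,"tz":0.001,"spin":0},{"gripper":0.02,"tx":0,"ty":0,"tz":0.001,"spin":0},{"gripper":0.02,"tx":0,"ty":0,"tz":0.0005,"spin":0},{"gripper":0.02,"tx":0,"ty":0,"tz":0,"spin":0},{"gripper":0.02,"tx":0,"ty":0,"tz":0,"spin":0},{"gripper":0.02,"tx":0,"ty":0,"tz":0,"spin":0},{"gripper":0.02,"tx":0,"ty":0,"tz":0,"spin":0}]'; python3 -c "
from rig import sense
s=sense();print(s['wrist_torque'])"
```

```text
clock: 11.2
eef_pos: [537.4, 4.3, 73.0]
tcp_rot: [-3.142, -0.0, -0.058]
contact_force: [-0.7, 1.1, 1.8]
opening: 0.293
[-0.12244884  0.08415368 -0.05673298]
```

```bash
python3 -m inch '[{"gripper":0.05,"tx":0,"ty":0,"tz":0,"spin":0},{"gripper":0.05,"tx":0,"ty":0,"tz":0,"spin":0},{"gripper":0.05,"tx":0,"ty":0,"tz":0,"spin":0},{"gripper":0.05,"tx":0,"ty":0,"tz":-0.02,"spin":0},{"gripper":0.05,"tx":0,"ty":0,"tz":-0.03,"spin":0},{"gripper":0.05,"tx":0,"ty":0,"tz":-0.04,"spin":0},{"gripper":0.05,"tx":0,"ty":0,"tz":0,"spin":0},{"gripper":0.0,"tx":0,"ty":0,"tz":0,"spin":0}]'
python3 - <<'E'
from ov import *
B=(537.2,4.3,-.055)
draw("side","pics/s11.png",B,B,(290,190,400,300),lz=70)
E
```

```text
clock: 12.0
eef_pos: [538.0, 4.2, 163.7]
tcp_rot: [-3.141, -0.002, -0.058]
contact_force: [0.4, -0.4, -0.4]
opening: 0.43
```

View pics/s11.png

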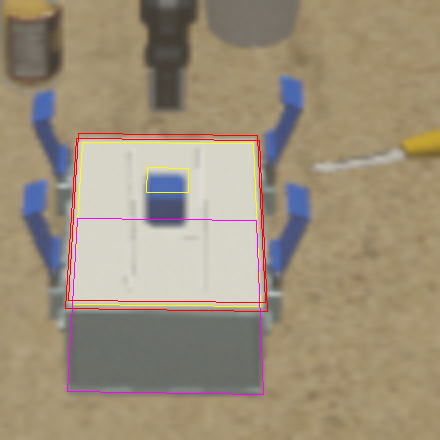

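The lid is home: its outline matches the box and all four clips are still open. Next I close the fingers and go outside clip a.

```bash
python3 -m inch '[{"gripper":0.0,"tx":-0.026,"ty":0.014,"tz":0,"spin":0},{"gripper":0.0,"tx":-0.026,"ty":0.014,"tz":0,"spin":0},{"gripper":0.0,"tx":-0.026,"ty":0.014,"tz":0,"spin":0},{"gripper":0.0,"tx":-0.026,"ty":0.013,"tz":0,"spin":0},{"gripper":0.0,"tx":0,"ty":0,"tz":0.02,"spin":0},{"gripper":0.0,"tx":0,"ty":0,"tz":0.02,"spin":0},{"gripper":0.0,"tx":0,"ty":0,"tz":0.015,"spin":0},{"gripper":0.0,"tx":0,"ty":0,"tz":0,"spin":0}]'
cat > st.py <<'E'
from ov import *
from rig import sense
import sys
n=sys.argv[1]
B=np.array([537.2,4.3]);yw=-.055
s=sense();p=s["eef_pos"];d=p[:2]-B;c,si=np.cos(yw),np.sin(yw)
print("box xy",np.round([c*d[0]+si*d[1],-si*d[0]+c*d[1]],1),"z-78",round(p[2]-78,1),"F",s["contact_force"].round(1),"op",round(s["opening"],3),"t",round(s["clock"],2))
if n!="-":
    draw("side",f"pics/{n}.png",None,None,(285,180,405,280))
E
python3 st.py c1
```

```text
clock: 12.85
eef_pos: [427.9, -44.4, 105.2]
tcp_rot: [-3.141, 0.006, -0.058]
contact_force: [-0.2, -0.9, 0.5]
opening: -0.002
box xy [-106.5  -54.6] z-78 27.2 F [-0.2 -0.9  0.5] op -0.002 t 12.85
```

View pics/c1.png

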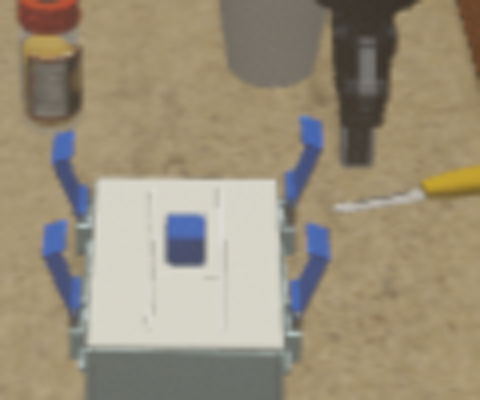

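```bash
python3 -m inch '[{"gripper":0.0,"tx":0.009,"ty":0,"tz":0,"spin":0},{"gripper":0.0,"tx":0.009,"ty":0,"tz":0,"spin":0},{"gripper":0.0,"tx":0.009,"ty":0,"tz":0,"spin":0},{"gripper":0.0,"tx":0.006,"ty":0,"tz":0,"spin":0},{"gripper":0.0,"tx":0.006,"ty":0,"tz":0,"spin":0},{"gripper":0.0,"tx":0,"ty":0,"tz":0,"spin":0},{"gripper":0.0,"tx":0,"ty":0,"tz":0,"spin":0},{"gripper":0.0,"tx":0,"ty":0,"tz":0,"spin":0}]'
python3 st.py c2
```

```text
clock: 13.7
eef_pos: [466.0, -46.5, 107.3]
tcp_rot: [-3.141, 0.008, -0.058]
contact_force: [-12.6, -0.2, 2.9]
opening: -0.003
box xy [-68.3 -54.7] z-78 29.3 F [-12.6  -0.2   2.9] op -0.003 t 13.7
```

View pics/c2.png

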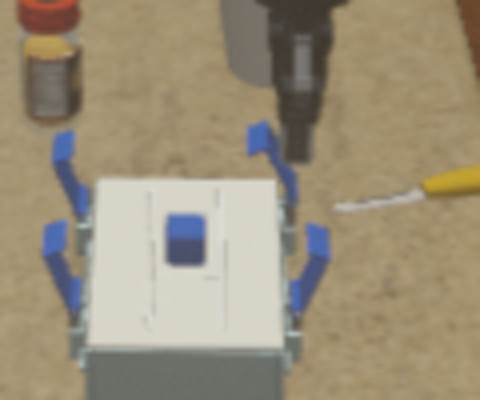

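```bash
python3 -m inch '[{"gripper":0.0,"tx":0.005,"ty":0,"tz":0.0015,"spin":0},{"gripper":0.0,"tx":0.005,"ty":0,"tz":0.002,"spin":0},{"gripper":0.0,"tx":0.004,"ty":0,"tz":0.002,"spin":0},{"gripper":0.0,"tx":0.004,"ty":0,"tz":0.0025,"spin":0},{"gripper":0.0,"tx":0.003,"ty":0,"tz":0.0025,"spin":0},{"gripper":0.0,"tx":0,"ty":0,"tz":0,"spin":0},{"gripper":0.0,"tx":0,"ty":0,"tz":0,"spin":0},{"gripper":0.0,"tx":0,"ty":0,"tz":0,"spin":0}]'
python3 st.py c3
```

```text
clock: 14.55
eef_pos: [491.0, -48.1, 97.8]
tcp_rot: [3.142, -0.001, -0.058]
contact_force: [0.1, 0.3, 0.1]
opening: -0.0
box xy [-43.3 -54.9] z-78 19.8 F [0.1 0.3 0.1] op -0.0 t 14.55
```

View pics/c3.png

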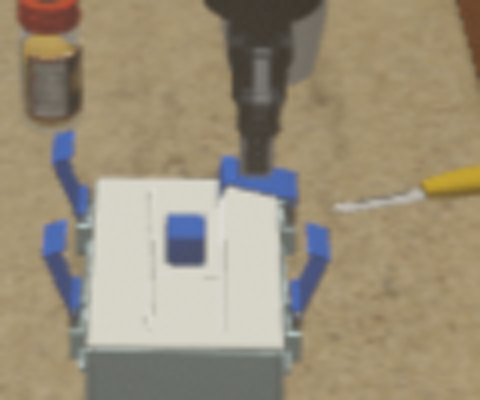

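```bash
python3 -m inch '[{"gripper":0.0,"tx":0,"ty":0,"tz":0.001,"spin":0},{"gripper":0.0,"tx":0,"ty":0,"tz":0.001,"spin":0},{"gripper":0.0,"tx":0,"ty":0,"tz":0,"spin":0},{"gripper":0.0,"tx":0,"ty":0,"tz":0,"spin":0},{"gripper":0.0,"tx":0,"ty":0,"tz":0,"spin":0},{"gripper":0.0,"tx":0,"ty":0,"tz":0,"spin":0},{"gripper":0.0,"tx":0,"ty":0,"tz":0,"spin":0},{"gripper":0.0,"tx":0,"ty":0,"tz":0,"spin":0}]'
python3 st.py -
python3 -m inch '[{"gripper":0.0,"tx":0,"ty":0,"tz":0.001,"spin":0},{"gripper":0.0,"tx":0,"ty":0,"tz":0,"spin":0},{"gripper":0.0,"tx":0,"ty":0,"tz":0,"spin":0},{"gripper":0.0,"tx":0,"ty":0,"tz":0,"spin":0},{"gripper":0.0,"tx":0,"ty":0,"tz":0,"spin":0},{"gripper":0.0,"tx":0,"ty":0,"tz":0,"spin":0},{"gripper":0.0,"tx":0,"ty":0,"tz":0,"spin":0},{"gripper":0.0,"tx":0,"ty":0,"tz":0,"spin":0}]'
python3 st.py c4
```

```text
clock: 15.4
eef_pos: [490.2, -48.1, 95.4]
tcp_rot: [3.142, 0.0, -0.058]
contact_force: [-0.3, 0.0, -0.3]
opening: 0.0
box xy [-44.  -54.9] z-78 17.4 F [-0.3  0.  -0.3] op 0.0 t 15.4
clock: 16.2
eef_pos: [490.3, -48.1, 94.4]
tcp_rot: [-3.142, -0.0, -0.058]
contact_force: [-0.2, 0.4, 0.7]
opening: -0.002
box xy [-43.9 -54.9] z-78 16.4 F [-0.2  0.4  0.7] op -0.002 t 16.2
```

View pics/c4.png

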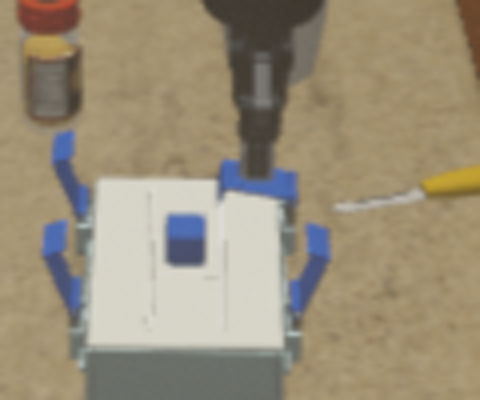

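```bash
python3 -m inch '[{"gripper":0.0,"tx":0,"ty":0,"tz":0.001,"spin":0},{"gripper":0.0,"tx":0,"ty":0,"tz":0,"spin":0},{"gripper":0.0,"tx":0,"ty":0,"tz":0.0005,"spin":0},{"gripper":0.0,"tx":0,"ty":0,"tz":0,"spin":0},{"gripper":0.0,"tx":0,"ty":0,"tz":0,"spin":0},{"gripper":0.0,"tx":0,"ty":0,"tz":0,"spin":0},{"gripper":0.0,"tx":0,"ty":0,"tz":0,"spin":0},{"gripper":0.0,"tx":0,"ty":0,"tz":0,"spin":0}]'
python3 st.py c5
```

```text
clock: 17.05
eef_pos: [490.6, -48.1, 93.4]
tcp_rot: [3.142, -0.001, -0.058]
contact_force: [-1.4, 1.2, 7.6]
opening: 0.002
box xy [-43.7 -54.9] z-78 15.4 F [-1.4  1.2  7.6] op 0.002 t 17.05
```

View pics/c5.png

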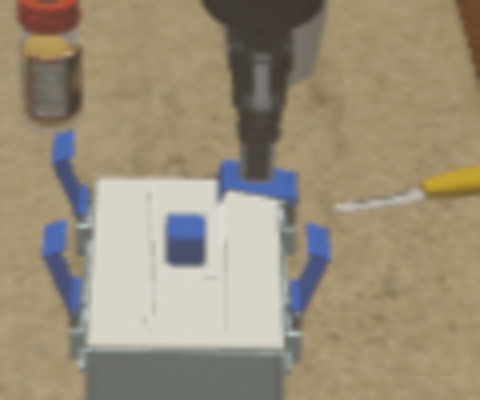

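Force rises to 7.6 N with the flap stopped, so clip a is home. Retreating upward to see whether it stays, then on to clip c.

```bash
python3 -m inch '[{"gripper":0.0,"tx":0,"ty":0,"tz":-0.02,"spin":0},{"gripper":0.0,"tx":0,"ty":0,"tz":-0.025,"spin":0},{"gripper":0.0,"tx":0,"ty":0,"tz":-0.025,"spin":0},{"gripper":0.0,"tx":0.030,"ty":-0.022,"tz":0,"spin":0},{"gripper":0.0,"tx":0.030,"ty":-0.022,"tz":0,"spin":0},{"gripper":0.0,"tx":0.030,"ty":-0.022,"tz":0,"spin":0},{"gripper":0.0,"tx":0.030,"ty":-0.022,"tz":0,"spin":0},{"gripper":0.0,"tx":0.030,"ty":-0.022,"tz":0,"spin":0}]'
python3 st.py c6
```

```text
clock: 17.9
eef_pos: [647.4, 54.0, 162.6]
tcp_rot: [3.142, 0.0, -0.058]
contact_force: [0.1, -0.3, -0.2]
opening: -0.003
box xy [107.4  55.6] z-78 84.6 F [ 0.1 -0.3 -0.2] op -0.003 t 17.9
```

View pics/c6.png

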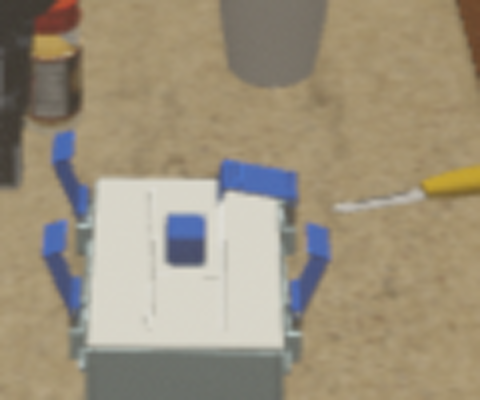

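```bash
python3 -m inch '[{"gripper":0.0,"tx":0,"ty":0,"tz":0.02,"spin":0},{"gripper":0.0,"tx":0,"ty":0,"tz":0.02,"spin":0},{"gripper":0.0,"tx":0,"ty":0,"tz":0.014,"spin":0},{"gripper":0.0,"tx":0,"ty":0,"tz":0,"spin":0},{"gripper":0.0,"tx":-0.009,"ty":0,"tz":0,"spin":0},{"gripper":0.0,"tx":-0.009,"ty":0,"tz":0,"spin":0},{"gripper":0.0,"tx":-0.009,"ty":0,"tz":0,"spin":0},{"gripper":0.0,"tx":-0.008,"ty":0,"tz":0,"spin":0}]'
python3 st.py d1
```

```text
clock: 18.75
eef_pos: [614.7, 55.0, 111.8]
tcp_rot: [-3.141, -0.01, -0.058]
contact_force: [10.8, -1.8, -2.6]
opening: -0.003
box xy [74.6 54.9] z-78 33.8 F [10.8 -1.8 -2.6] op -0.003 t 18.75
```

View pics/d1.png

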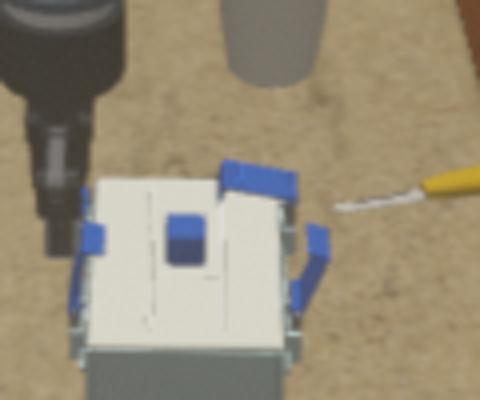

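```bash
python3 -m inch '[{"gripper":0.0,"tx":-0.006,"ty":0,"tz":0.002,"spin":0},{"gripper":0.0,"tx":-0.005,"ty":0,"tz":0.002,"spin":0},{"gripper":0.0,"tx":-0.005,"ty":0,"tz":0.002,"spin":0},{"gripper":0.0,"tx":-0.004,"ty":0,"tz":0.002,"spin":0},{"gripper":0.0,"tx":-0.004,"ty":0,"tz":0.002,"spin":0},{"gripper":0.0,"tx":0,"ty":0,"tz":0,"spin":0},{"gripper":0.0,"tx":0,"ty":0,"tz":0,"spin":0},{"gripper":0.0,"tx":0,"ty":0,"tz":0,"spin":0}]'
python3 st.py d2
```

```text
clock: 19.6
eef_pos: [590.2, 56.5, 101.5]
tcp_rot: [-3.141, -0.007, -0.058]
contact_force: [5.6, -0.6, 1.8]
opening: 0.003
box xy [50.  55.1] z-78 23.5 F [ 5.6 -0.6  1.8] op 0.003 t 19.6
```

View pics/d2.png

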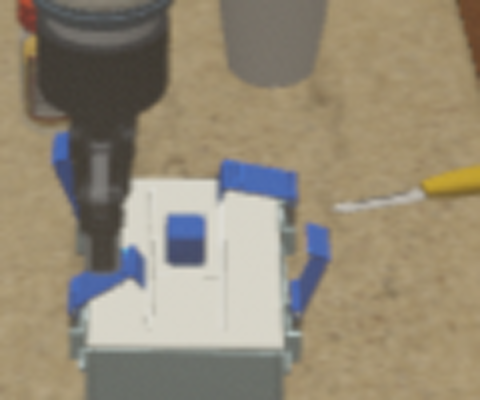

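```bash
python3 -m inch '[{"gripper":0.0,"tx":-0.002,"ty":0,"tz":0.0015,"spin":0},{"gripper":0.0,"tx":-0.002,"ty":0,"tz":0.0015,"spin":0},{"gripper":0.0,"tx":-0.002,"ty":0,"tz":0.0015,"spin":0},{"gripper":0.0,"tx":-0.001,"ty":0,"tz":0.001,"spin":0},{"gripper":0.0,"tx":0,"ty":0,"tz":0,"spin":0},{"gripper":0.0,"tx":0,"ty":0,"tz":0,"spin":0},{"gripper":0.0,"tx":0,"ty":0,"tz":0,"spin":0},{"gripper":0.0,"tx":0,"ty":0,"tz":0,"spin":0}]'
python3 st.py -
python3 -m inch '[{"gripper":0.0,"tx":0,"ty":0,"tz":0.001,"spin":0},{"gripper":0.0,"tx":0,"ty":0,"tz":0,"spin":0},{"gripper":0.0,"tx":0,"ty":0,"tz":0,"spin":0},{"gripper":0.0,"tx":0,"ty":0,"tz":0,"spin":0},{"gripper":0.0,"tx":0,"ty":0,"tz":0,"spin":0},{"gripper":0.0,"tx":0,"ty":0,"tz":0,"spin":0},{"gripper":0.0,"tx":0,"ty":0,"tz":0,"spin":0},{"gripper":0.0,"tx":0,"ty":0,"tz":0,"spin":0}]'
python3 st.py d3
```

```text
clock: 20.45
eef_pos: [580.0, 56.8, 93.1]
tcp_rot: [3.141, 0.001, -0.058]
contact_force: [-0.0, -0.1, 0.0]
opening: 0.002
box xy [39.9 54.8] z-78 15.1 F [-0.  -0.1  0. ] op 0.002 t 20.45
clock: 21.25
eef_pos: [580.5, 56.9, 92.4]
tcp_rot: [-3.142, -0.0, -0.058]
contact_force: [0.4, 0.8, -0.0]
opening: 0.0
box xy [40.4 54.9] z-78 14.4 F [ 0.4  0.8 -0. ] op 0.0 t 21.25
```

View pics/d3.png

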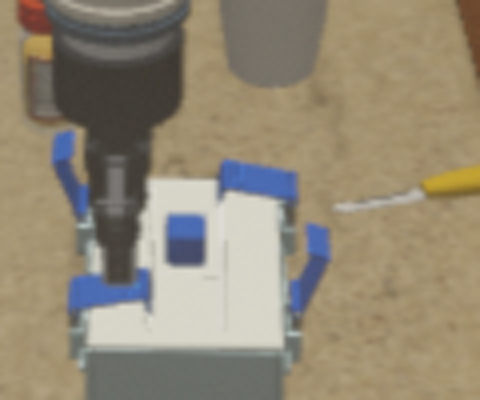

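```bash
python3 -m inch '[{"gripper":0.0,"tx":0,"ty":0,"tz":0.001,"spin":0},{"gripper":0.0,"tx":0,"ty":0,"tz":0,"spin":0},{"gripper":0.0,"tx":0,"ty":0,"tz":0,"spin":0},{"gripper":0.0,"tx":0,"ty":0,"tz":0,"spin":0},{"gripper":0.0,"tx":0,"ty":0,"tz":0,"spin":0},{"gripper":0.0,"tx":0,"ty":0,"tz":0,"spin":0},{"gripper":0.0,"tx":0,"ty":0,"tz":0,"spin":0},{"gripper":0.0,"tx":0,"ty":0,"tz":0,"spin":0}]'
python3 st.py -
```

```text
clock: 22.1
eef_pos: [580.6, 56.9, 91.4]
tcp_rot: [-3.142, -0.0, -0.058]
contact_force: [-0.5, 0.6, 0.4]
opening: -0.001
box xy [40.4 54.9] z-78 13.4 F [-0.5  0.6  0.4] op -0.001 t 22.1
```

```bash
python3 -m inch '[{"gripper":0.0,"tx":0,"ty":0,"tz":0.001,"spin":0},{"gripper":0.0,"tx":0,"ty":0,"tz":0,"spin":0},{"gripper":0.0,"tx":0,"ty":0,"tz":0,"spin":0},{"gripper":0.0,"tx":0,"ty":0,"tz":0,"spin":0},{"gripper":0.0,"tx":0,"ty":0,"tz":0,"spin":0},{"gripper":0.0,"tx":0,"ty":0,"tz":0,"spin":0},{"gripper":0.0,"tx":0,"ty":0,"tz":0,"spin":0},{"gripper":0.0,"tx":0,"ty":0,"tz":0,"spin":0}]'
python3 st.py d4
```

```text
clock: 22.9
eef_pos: [580.5, 56.9, 90.4]
tcp_rot: [-3.142, -0.0, -0.058]
contact_force: [-0.8, 0.5, 0.4]
opening: -0.003
box xy [40.4 54.9] z-78 12.4 F [-0.8  0.5  0.4] op -0.003 t 22.9
```

View pics/d4.png

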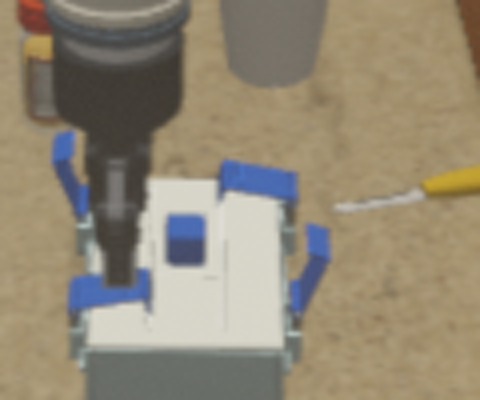

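```bash
python3 -m inch '[{"gripper":0.0,"tx":0,"ty":0,"tz":0.001,"spin":0},{"gripper":0.0,"tx":0,"ty":0,"tz":0,"spin":0},{"gripper":0.0,"tx":0,"ty":0,"tz":0,"spin":0},{"gripper":0.0,"tx":0,"ty":0,"tz":0,"spin":0},{"gripper":0.0,"tx":0,"ty":0,"tz":0.0005,"spin":0},{"gripper":0.0,"tx":0,"ty":0,"tz":0,"spin":0},{"gripper":0.0,"tx":0,"ty":0,"tz":0,"spin":0},{"gripper":0.0,"tx":0,"ty":0,"tz":0,"spin":0}]'
python3 st.py -
```

```text
clock: 23.75
eef_pos: [580.6, 56.9, 89.2]
tcp_rot: [-3.142, -0.0, -0.058]
contact_force: [-2.0, -0.3, 6.1]
opening: -0.0
box xy [40.4 54.9] z-78 11.2 F [-2.  -0.3  6.1] op -0.0 t 23.75
```

Clip c is home, felt as 6 N against a stopped flap. Now clip b.

```bash
python3 -m inch '[{"gripper":0.0,"tx":0,"ty":0,"tz":-0.022,"spin":0},{"gripper":0.0,"tx":0,"ty":0,"tz":-0.025,"spin":0},{"gripper":0.0,"tx":0,"ty":0,"tz":-0.025,"spin":0},{"gripper":0.0,"tx":-0.030,"ty":0,"tz":0,"spin":0},{"gripper":0.0,"tx":-0.030,"ty":0,"tz":0,"spin":0},{"gripper":0.0,"tx":-0.030,"ty":0,"tz":0,"spin":0},{"gripper":0.0,"tx":-0.030,"ty":0,"tz":0,"spin":0},{"gripper":0.0,"tx":-0.026,"ty":0,"tz":0,"spin":0}]'
python3 st.py e1
```

```text
clock: 24.55
eef_pos: [433.0, 65.3, 160.5]
tcp_rot: [3.141, 0.001, -0.058]
contact_force: [0.5, -0.1, -0.5]
opening: -0.001
box xy [-107.4   55.2] z-78 82.5 F [ 0.5 -0.1 -0.5] op -0.001 t 24.55
```

View pics/e1.png

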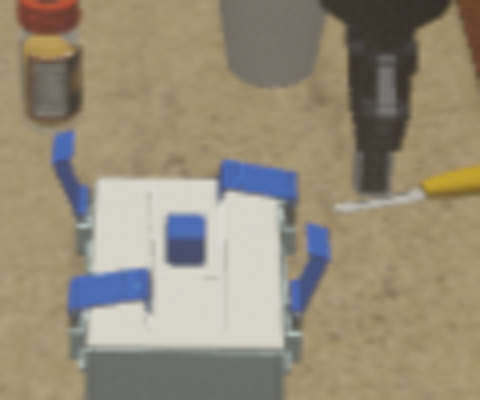

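```bash
python3 -m inch '[{"gripper":0.0,"tx":0,"ty":0,"tz":0.02,"spin":0},{"gripper":0.0,"tx":0,"ty":0,"tz":0.02,"spin":0},{"gripper":0.0,"tx":0,"ty":0,"tz":0.012,"spin":0},{"gripper":0.0,"tx":0,"ty":0,"tz":0,"spin":0},{"gripper":0.0,"tx":0.009,"ty":0,"tz":0,"spin":0},{"gripper":0.0,"tx":0.009,"ty":0,"tz":0,"spin":0},{"gripper":0.0,"tx":0.009,"ty":0,"tz":0,"spin":0},{"gripper":0.0,"tx":0.008,"ty":0,"tz":0,"spin":0}]'
python3 st.py e2
```

```text
clock: 25.4
eef_pos: [468.6, 63.2, 109.2]
tcp_rot: [3.141, 0.004, -0.058]
contact_force: [-10.2, 1.4, 2.6]
opening: -0.003
box xy [-71.8  55.1] z-78 31.2 F [-10.2   1.4   2.6] op -0.003 t 25.4
```

View pics/e2.png

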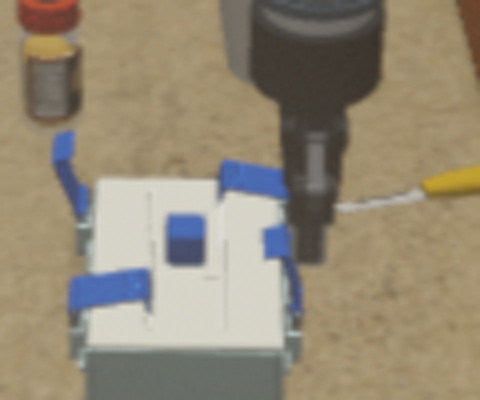

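```bash
python3 -m inch '[{"gripper":0.0,"tx":0.006,"ty":0,"tz":0.002,"spin":0},{"gripper":0.0,"tx":0.005,"ty":0,"tz":0.002,"spin":0},{"gripper":0.0,"tx":0.005,"ty":0,"tz":0.002,"spin":0},{"gripper":0.0,"tx":0.004,"ty":0,"tz":0.002,"spin":0},{"gripper":0.0,"tx":0.004,"ty":0,"tz":0.002,"spin":0},{"gripper":0.0,"tx":0,"ty":0,"tz":0,"spin":0},{"gripper":0.0,"tx":0,"ty":0,"tz":0,"spin":0},{"gripper":0.0,"tx":0,"ty":0,"tz":0,"spin":0}]'
python3 st.py e3
```

```text
clock: 26.25
eef_pos: [493.9, 61.8, 99.3]
tcp_rot: [-3.142, -0.0, -0.058]
contact_force: [-4.2, -0.4, 1.7]
opening: 0.0
box xy [-46.4  55.1] z-78 21.3 F [-4.2 -0.4  1.7] op 0.0 t 26.25
```

View pics/e3.png

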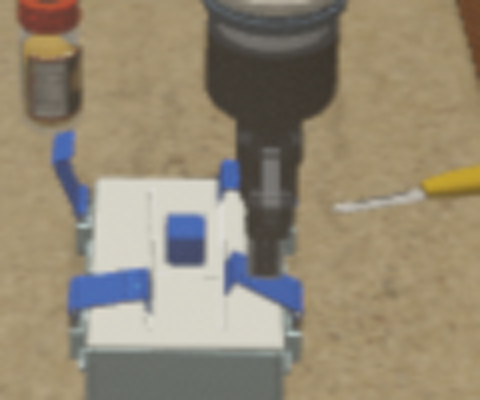

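```bash
python3 -m inch '[{"gripper":0.0,"tx":0.002,"ty":0,"tz":0.0015,"spin":0},{"gripper":0.0,"tx":0.002,"ty":0,"tz":0.0015,"spin":0},{"gripper":0.0,"tx":0.001,"ty":0,"tz":0.0015,"spin":0},{"gripper":0.0,"tx":0,"ty":0,"tz":0,"spin":0},{"gripper":0.0,"tx":0,"ty":0,"tz":0,"spin":0},{"gripper":0.0,"tx":0,"ty":0,"tz":0,"spin":0},{"gripper":0.0,"tx":0,"ty":0,"tz":0,"spin":0},{"gripper":0.0,"tx":0,"ty":0,"tz":0,"spin":0}]'
python3 st.py e4
python3 -m inch '[{"gripper":0.0,"tx":0,"ty":0,"tz":0.001,"spin":0},{"gripper":0.0,"tx":0,"ty":0,"tz":0,"spin":0},{"gripper":0.0,"tx":0,"ty":0,"tz":0,"spin":0},{"gripper":0.0,"tx":0,"ty":0,"tz":0,"spin":0},{"gripper":0.0,"tx":0,"ty":0,"tz":0,"spin":0},{"gripper":0.0,"tx":0,"ty":0,"tz":0,"spin":0},{"gripper":0.0,"tx":0,"ty":0,"tz":0,"spin":0},{"gripper":0.0,"tx":0,"ty":0,"tz":0,"spin":0}]'
python3 st.py e5
```

```text
clock: 27.1
eef_pos: [499.0, 61.7, 94.5]
tcp_rot: [-3.141, -0.001, -0.058]
contact_force: [0.5, 0.0, 1.0]
opening: 0.005
box xy [-41.3  55.2] z-78 16.5 F [0.5 0.  1. ] op 0.005 t 27.1
clock: 27.95
eef_pos: [498.5, 61.6, 93.3]
tcp_rot: [3.142, 0.0, -0.058]
contact_force: [0.7, -0.0, 0.7]
opening: 0.003
box xy [-41.7  55.1] z-78 15.3 F [ 0.7 -0.   0.7] op 0.003 t 27.95
```

View pics/e5.png

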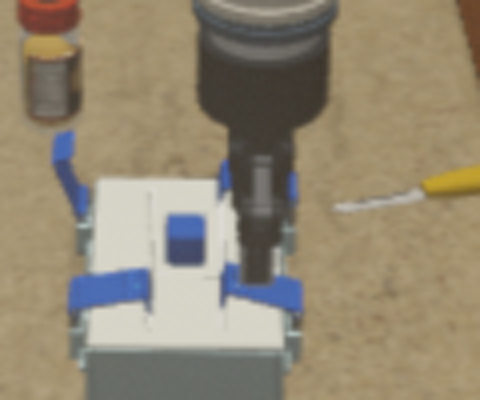

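```bash
python3 -m inch '[{"gripper":0.0,"tx":0,"ty":0,"tz":0.001,"spin":0},{"gripper":0.0,"tx":0,"ty":0,"tz":0,"spin":0},{"gripper":0.0,"tx":0,"ty":0,"tz":0,"spin":0},{"gripper":0.0,"tx":0,"ty":0,"tz":0,"spin":0},{"gripper":0.0,"tx":0,"ty":0,"tz":0,"spin":0},{"gripper":0.0,"tx":0,"ty":0,"tz":0,"spin":0},{"gripper":0.0,"tx":0,"ty":0,"tz":0,"spin":0},{"gripper":0.0,"tx":0,"ty":0,"tz":0,"spin":0}]'
python3 st.py e6
```

```text
clock: 28.8
eef_pos: [498.7, 61.6, 92.4]
tcp_rot: [-3.142, -0.0, -0.058]
contact_force: [-0.6, -0.0, -0.5]
opening: 0.004
box xy [-41.6  55.1] z-78 14.4 F [-0.6 -0.  -0.5] op 0.004 t 28.8
```

View pics/e6.png

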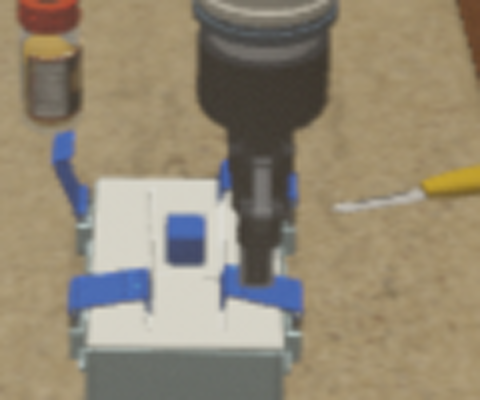

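```bash
python3 -m inch '[{"gripper":0.0,"tx":0,"ty":0,"tz":0.001,"spin":0},{"gripper":0.0,"tx":0,"ty":0,"tz":0,"spin":0},{"gripper":0.0,"tx":0,"ty":0,"tz":0,"spin":0},{"gripper":0.0,"tx":0,"ty":0,"tz":0,"spin":0},{"gripper":0.0,"tx":0,"ty":0,"tz":0,"spin":0},{"gripper":0.0,"tx":0,"ty":0,"tz":0,"spin":0},{"gripper":0.0,"tx":0,"ty":0,"tz":0,"spin":0},{"gripper":0.0,"tx":0,"ty":0,"tz":0,"spin":0}]'
python3 st.py -
```

```text
clock: 29.65
eef_pos: [498.7, 61.6, 91.4]
tcp_rot: [3.142, -0.0, -0.058]
contact_force: [-0.8, 0.1, -0.4]
opening: 0.0
box xy [-41.6  55.1] z-78 13.4 F [-0.8  0.1 -0.4] op 0.0 t 29.65
```

```bash
python3 -m inch '[{"gripper":0.0,"tx":0,"ty":0,"tz":0.001,"spin":0},{"gripper":0.0,"tx":0,"ty":0,"tz":0,"spin":0},{"gripper":0.0,"tx":0,"ty":0,"tz":0,"spin":0},{"gripper":0.0,"tx":0,"ty":0,"tz":0,"spin":0},{"gripper":0.0,"tx":0,"ty":0,"tz":0,"spin":0},{"gripper":0.0,"tx":0,"ty":0,"tz":0,"spin":0},{"gripper":0.0,"tx":0,"ty":0,"tz":0,"spin":0},{"gripper":0.0,"tx":0,"ty":0,"tz":0,"spin":0}]'
python3 st.py -
```

```text
clock: 30.45
eef_pos: [498.6, 61.6, 90.4]
tcp_rot: [3.142, 0.0, -0.058]
contact_force: [0.8, 0.2, -0.6]
opening: 0.0
box xy [-41.7  55.1] z-78 12.4 F [ 0.8  0.2 -0.6] op 0.0 t 30.45
```

```bash
python3 -m inch '[{"gripper":0.0,"tx":0,"ty":0,"tz":0.001,"spin":0},{"gripper":0.0,"tx":0,"ty":0,"tz":0,"spin":0},{"gripper":0.0,"tx":0,"ty":0,"tz":0,"spin":0},{"gripper":0.0,"tx":0,"ty":0,"tz":0,"spin":0},{"gripper":0.0,"tx":0,"ty":0,"tz":0,"spin":0},{"gripper":0.0,"tx":0,"ty":0,"tz":0,"spin":0},{"gripper":0.0,"tx":0,"ty":0,"tz":0,"spin":0},{"gripper":0.0,"tx":0,"ty":0,"tz":0,"spin":0}]'
python3 st.py e7
```

```text
clock: 31.25
eef_pos: [498.7, 61.6, 89.4]
tcp_rot: [-3.142, -0.0, -0.058]
contact_force: [0.9, -0.5, 2.4]
opening: 0.003
box xy [-41.5  55.1] z-78 11.4 F [ 0.9 -0.5  2.4] op 0.003 t 31.25
```

View pics/e7.png

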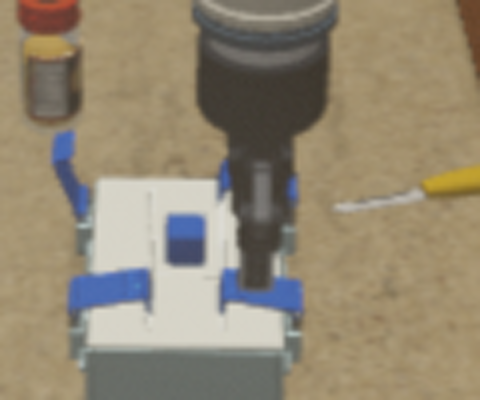

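```bash
python3 -m inch '[{"gripper":0.0,"tx":0,"ty":0,"tz":0.0006,"spin":0},{"gripper":0.0,"tx":0,"ty":0,"tz":0,"spin":0},{"gripper":0.0,"tx":0,"ty":0,"tz":0,"spin":0},{"gripper":0.0,"tx":0,"ty":0,"tz":0,"spin":0},{"gripper":0.0,"tx":0,"ty":0,"tz":0,"spin":0},{"gripper":0.0,"tx":0,"ty":0,"tz":0,"spin":0},{"gripper":0.0,"tx":0,"ty":0,"tz":0,"spin":0},{"gripper":0.0,"tx":0,"ty":0,"tz":0,"spin":0}]'
python3 st.py -
```

```text
clock: 32.1
eef_pos: [498.9, 61.6, 89.0]
tcp_rot: [-3.142, -0.0, -0.058]
contact_force: [-0.3, -0.8, 4.9]
opening: 0.003
box xy [-41.4  55.1] z-78 11.0 F [-0.3 -0.8  4.9] op 0.003 t 32.1
```

```bash
python3 -m inch '[{"gripper":0.0,"tx":0,"ty":0,"tz":-0.022,"spin":0},{"gripper":0.0,"tx":0,"ty":0,"tz":-0.025,"spin":0},{"gripper":0.0,"tx":0,"ty":0,"tz":-0.025,"spin":0},{"gripper":0.0,"tx":0.030,"ty":0.022,"tz":0,"spin":0},{"gripper":0.0,"tx":0.030,"ty":0.022,"tz":0,"spin":0},{"gripper":0.0,"tx":0.030,"ty":0.022,"tz":0,"spin":0},{"gripper":0.0,"tx":0.030,"ty":0.022,"tz":0,"spin":0},{"gripper":0.0,"tx":0.028,"ty":0.022,"tz":0,"spin":0}]'
python3 st.py f1
```

```text
clock: 32.9
eef_pos: [640.7, -57.8, 160.2]
tcp_rot: [-3.141, 0.001, -0.058]
contact_force: [0.2, 0.3, -0.7]
opening: -0.001
box xy [106.7 -56.3] z-78 82.2 F [ 0.2  0.3 -0.7] op -0.001 t 32.9
```

View pics/f1.png

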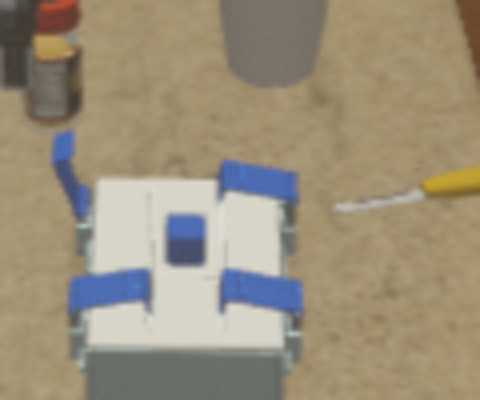

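```bash
python3 -m inch '[{"gripper":0.0,"tx":0,"ty":-0.001,"tz":0.02,"spin":0},{"gripper":0.0,"tx":0,"ty":0,"tz":0.02,"spin":0},{"gripper":0.0,"tx":0,"ty":0,"tz":0.012,"spin":0},{"gripper":0.0,"tx":0,"ty":0,"tz":0,"spin":0},{"gripper":0.0,"tx":-0.009,"ty":0,"tz":0,"spin":0},{"gripper":0.0,"tx":-0.009,"ty":0,"tz":0,"spin":0},{"gripper":0.0,"tx":-0.009,"ty":0,"tz":0,"spin":0},{"gripper":0.0,"tx":-0.008,"ty":0,"tz":0,"spin":0}]'
python3 st.py f2
```

```text
clock: 33.75
eef_pos: [607.9, -53.9, 111.5]
tcp_rot: [3.141, -0.009, -0.058]
contact_force: [9.0, -0.5, -1.8]
opening: -0.003
box xy [ 73.8 -54.2] z-78 33.5 F [ 9.  -0.5 -1.8] op -0.003 t 33.75
```

View pics/f2.png

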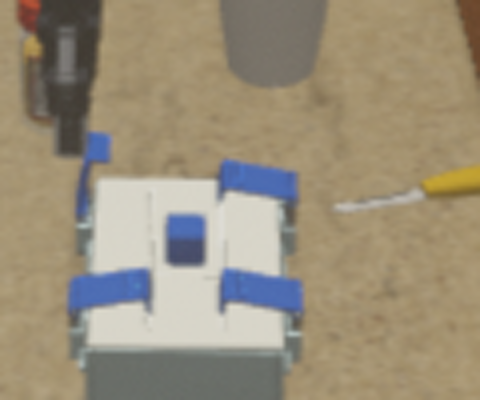

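```bash
python3 -m inch '[{"gripper":0.0,"tx":-0.006,"ty":0,"tz":0.002,"spin":0},{"gripper":0.0,"tx":-0.005,"ty":0,"tz":0.002,"spin":0},{"gripper":0.0,"tx":-0.005,"ty":0,"tz":0.002,"spin":0},{"gripper":0.0,"tx":-0.004,"ty":0,"tz":0.002,"spin":0},{"gripper":0.0,"tx":-0.004,"ty":0,"tz":0.002,"spin":0},{"gripper":0.0,"tx":0,"ty":0,"tz":0,"spin":0},{"gripper":0.0,"tx":0,"ty":0,"tz":0,"spin":0},{"gripper":0.0,"tx":0,"ty":0,"tz":0,"spin":0}]'
python3 st.py f3
```

```text
clock: 34.6
eef_pos: [583.8, -52.5, 101.3]
tcp_rot: [3.141, -0.007, -0.058]
contact_force: [6.7, -0.6, 2.8]
opening: -0.002
box xy [ 49.6 -54.2] z-78 23.3 F [ 6.7 -0.6  2.8] op -0.002 t 34.6
```

View pics/f3.png

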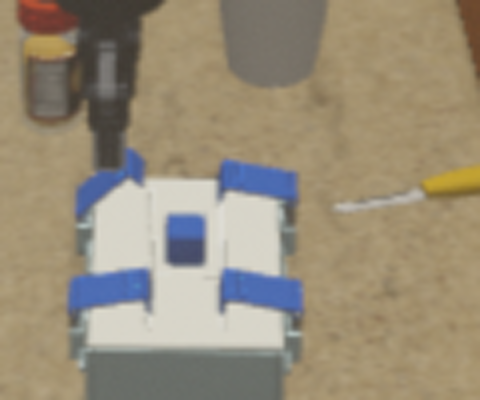

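```bash
python3 -m inch '[{"gripper":0.0,"tx":-0.002,"ty":0,"tz":0.0015,"spin":0},{"gripper":0.0,"tx":-0.002,"ty":0,"tz":0.0015,"spin":0},{"gripper":0.0,"tx":-0.002,"ty":0,"tz":0.0015,"spin":0},{"gripper":0.0,"tx":0,"ty":0,"tz":0.0005,"spin":0},{"gripper":0.0,"tx":0,"ty":0,"tz":0,"spin":0},{"gripper":0.0,"tx":0,"ty":0,"tz":0,"spin":0},{"gripper":0.0,"tx":0,"ty":0,"tz":0,"spin":0},{"gripper":0.0,"tx":0,"ty":0,"tz":0,"spin":0}]'
python3 st.py f4
```

```text
clock: 35.45
eef_pos: [575.2, -52.0, 94.0]
tcp_rot: [3.142, -0.0, -0.058]
contact_force: [4.3, -0.7, 1.6]
opening: -0.007
box xy [ 41.  -54.1] z-78 16.0 F [ 4.3 -0.7  1.6] op -0.007 t 35.45
```

View pics/f4.png

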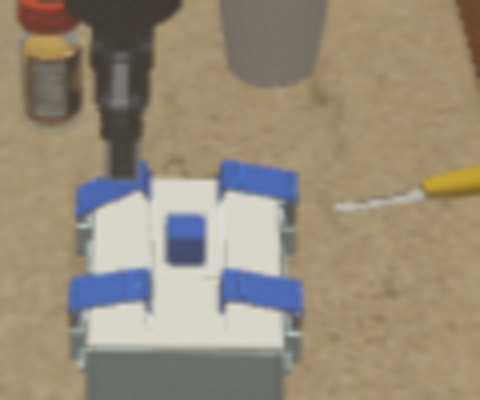

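```bash
python3 -m inch '[{"gripper":0.0,"tx":0,"ty":0,"tz":0.0015,"spin":0},{"gripper":0.0,"tx":0,"ty":0,"tz":0.0015,"spin":0},{"gripper":0.0,"tx":0,"ty":0,"tz":0,"spin":0},{"gripper":0.0,"tx":0,"ty":0,"tz":0,"spin":0},{"gripper":0.0,"tx":0,"ty":0,"tz":0,"spin":0},{"gripper":0.0,"tx":0,"ty":0,"tz":0,"spin":0},{"gripper":0.0,"tx":0,"ty":0,"tz":0,"spin":0},{"gripper":0.0,"tx":0,"ty":0,"tz":0,"spin":0}]'
python3 st.py -
python3 -m inch '[{"gripper":0.0,"tx":0,"ty":0,"tz":0.001,"spin":0},{"gripper":0.0,"tx":0,"ty":0,"tz":0.0005,"spin":0},{"gripper":0.0,"tx":0,"ty":0,"tz":0,"spin":0},{"gripper":0.0,"tx":0,"ty":0,"tz":0,"spin":0},{"gripper":0.0,"tx":0,"ty":0,"tz":0,"spin":0},{"gripper":0.0,"tx":0,"ty":0,"tz":0,"spin":0},{"gripper":0.0,"tx":0,"ty":0,"tz":0,"spin":0},{"gripper":0.0,"tx":0,"ty":0,"tz":0,"spin":0}]'
python3 st.py f5
```

```text
clock: 36.3
eef_pos: [575.2, -52.0, 90.8]
tcp_rot: [-3.142, -0.0, -0.058]
contact_force: [-0.4, -0.5, 2.9]
opening: 0.002
box xy [ 41.1 -54.1] z-78 12.8 F [-0.4 -0.5  2.9] op 0.002 t 36.3
clock: 37.1
eef_pos: [575.2, -52.0, 89.3]
tcp_rot: [-3.142, 0.0, -0.058]
contact_force: [-0.6, -0.4, 1.7]
opening: -0.006
box xy [ 41.  -54.1] z-78 11.3 F [-0.6 -0.4  1.7] op -0.006 t 37.1
```

View pics/f5.png

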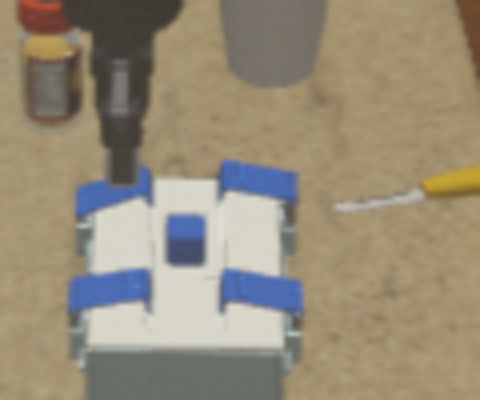

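```bash
python3 -m inch '[{"gripper":0.0,"tx":0,"ty":0,"tz":0.001,"spin":0},{"gripper":0.0,"tx":0,"ty":0,"tz":0.0005,"spin":0},{"gripper":0.0,"tx":0,"ty":0,"tz":0,"spin":0},{"gripper":0.0,"tx":0,"ty":0,"tz":0,"spin":0},{"gripper":0.0,"tx":0,"ty":0,"tz":0,"spin":0},{"gripper":0.0,"tx":0,"ty":0,"tz":0,"spin":0},{"gripper":0.0,"tx":0,"ty":0,"tz":0,"spin":0},{"gripper":0.0,"tx":0,"ty":0,"tz":0,"spin":0}]'
python3 st.py -
python3 -m inch '[{"gripper":0.0,"tx":0,"ty":0,"tz":0.001,"spin":0},{"gripper":0.0,"tx":0,"ty":0,"tz":0,"spin":0},{"gripper":0.0,"tx":0,"ty":0,"tz":0,"spin":0},{"gripper":0.0,"tx":0,"ty":0,"tz":0,"spin":0},{"gripper":0.0,"tx":0,"ty":0,"tz":0,"spin":0},{"gripper":0.0,"tx":0,"ty":0,"tz":0,"spin":0},{"gripper":0.0,"tx":0,"ty":0,"tz":0,"spin":0},{"gripper":0.0,"tx":0,"ty":0,"tz":0,"spin":0}]'
python3 st.py f6
```

```text
clock: 37.95
eef_pos: [575.2, -52.0, 87.8]
tcp_rot: [3.142, -0.0, -0.058]
contact_force: [0.0, -0.4, 1.0]
opening: 0.0
box xy [ 41.1 -54.1] z-78 9.8 F [ 0.  -0.4  1. ] op 0.0 t 37.95
clock: 38.75
eef_pos: [575.2, -52.0, 86.8]
tcp_rot: [-3.142, -0.0, -0.058]
contact_force: [0.2, 0.0, 0.6]
opening: -0.003
box xy [ 41.  -54.1] z-78 8.8 F [0.2 0.  0.6] op -0.003 t 38.75
```

View pics/f6.png

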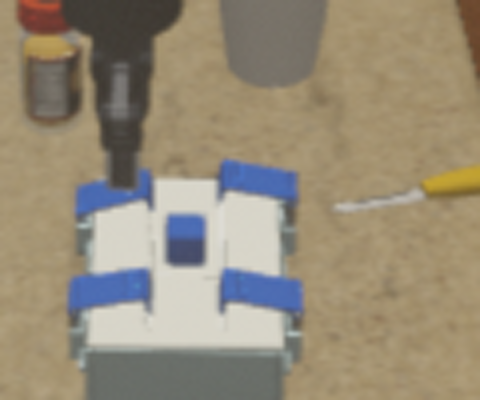

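```bash
python3 -m inch '[{"gripper":0.0,"tx":0,"ty":0,"tz":0.001,"spin":0},{"gripper":0.0,"tx":0,"ty":0,"tz":0,"spin":0},{"gripper":0.0,"tx":0,"ty":0,"tz":0,"spin":0},{"gripper":0.0,"tx":0,"ty":0,"tz":0,"spin":0},{"gripper":0.0,"tx":0,"ty":0,"tz":0,"spin":0},{"gripper":0.0,"tx":0,"ty":0,"tz":0,"spin":0},{"gripper":0.0,"tx":0,"ty":0,"tz":0,"spin":0},{"gripper":0.0,"tx":0,"ty":0,"tz":0,"spin":0}]'
python3 st.py -
```

```text
clock: 39.6
eef_pos: [575.2, -52.0, 85.8]
tcp_rot: [-3.142, 0.0, -0.058]
contact_force: [-0.7, 0.2, -0.4]
opening: 0.004
box xy [ 41.  -54.1] z-78 7.8 F [-0.7  0.2 -0.4] op 0.004 t 39.6
```

```bash
python3 -m inch '[{"gripper":0.0,"tx":0,"ty":0,"tz":0.001,"spin":0},{"gripper":0.0,"tx":0,"ty":0,"tz":0,"spin":0},{"gripper":0.0,"tx":0,"ty":0,"tz":0,"spin":0},{"gripper":0.0,"tx":0,"ty":0,"tz":0,"spin":0},{"gripper":0.0,"tx":0,"ty":0,"tz":0,"spin":0},{"gripper":0.0,"tx":0,"ty":0,"tz":0,"spin":0},{"gripper":0.0,"tx":0,"ty":0,"tz":0,"spin":0},{"gripper":0.0,"tx":0,"ty":0,"tz":0,"spin":0}]'
python3 st.py -
```

```text
clock: 40.4
eef_pos: [575.2, -52.0, 84.8]
tcp_rot: [-3.142, -0.0, -0.058]
contact_force: [0.3, -0.1, -0.1]
opening: 0.003
box xy [ 41.  -54.1] z-78 6.8 F [ 0.3 -0.1 -0.1] op 0.003 t 40.4
```

```bash
python3 -m inch '[{"gripper":0.0,"tx":0,"ty":0,"tz":0.001,"spin":0},{"gripper":0.0,"tx":0,"ty":0,"tz":0,"spin":0},{"gripper":0.0,"tx":0,"ty":0,"tz":0,"spin":0},{"gripper":0.0,"tx":0,"ty":0,"tz":0,"spin":0},{"gripper":0.0,"tx":0,"ty":0,"tz":0,"spin":0},{"gripper":0.0,"tx":0,"ty":0,"tz":0,"spin":0},{"gripper":0.0,"tx":0,"ty":0,"tz":0,"spin":0},{"gripper":0.0,"tx":0,"ty":0,"tz":0,"spin":0}]'
python3 st.py f7
```

```text
clock: 41.2
eef_pos: [575.2, -52.0, 83.8]
tcp_rot: [3.142, -0.0, -0.058]
contact_force: [-0.8, -0.4, 0.2]
opening: 0.001
box xy [ 41.1 -54.2] z-78 5.8 F [-0.8 -0.4  0.2] op 0.001 t 41.2
```

View pics/f7.png

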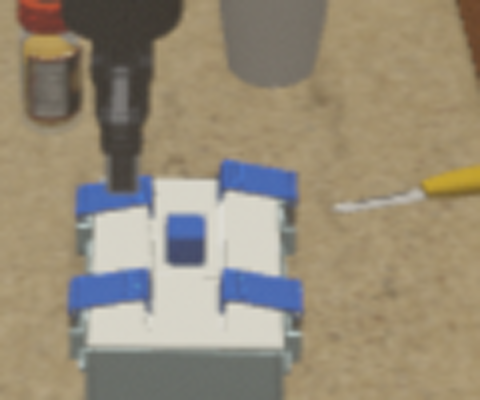

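Flap d's end has dropped to about row 177 and there is no force, so it has probably snapped. I'll feel for home.

```bash
python3 -m inch '[{"gripper":0.0,"tx":0,"ty":0,"tz":0.001,"spin":0},{"gripper":0.0,"tx":0,"ty":0,"tz":0,"spin":0},{"gripper":0.0,"tx":0,"ty":0,"tz":0,"spin":0},{"gripper":0.0,"tx":0,"ty":0,"tz":0,"spin":0},{"gripper":0.0,"tx":0,"ty":0,"tz":0,"spin":0},{"gripper":0.0,"tx":0,"ty":0,"tz":0,"spin":0},{"gripper":0.0,"tx":0,"ty":0,"tz":0,"spin":0},{"gripper":0.0,"tx":0,"ty":0,"tz":0,"spin":0}]'
python3 st.py -
```

```text
clock: 42.05
eef_pos: [575.2, -52.0, 82.8]
tcp_rot: [-3.142, 0.0, -0.058]
contact_force: [-1.4, 0.0, 0.1]
opening: 0.0
box xy [ 41.  -54.1] z-78 4.8 F [-1.4  0.   0.1] op 0.0 t 42.05
```

```bash
python3 -m inch '[{"gripper":0.0,"tx":0,"ty":0,"tz":0.001,"spin":0},{"gripper":0.0,"tx":0,"ty":0,"tz":0,"spin":0},{"gripper":0.0,"tx":0,"ty":0,"tz":0,"spin":0},{"gripper":0.0,"tx":0,"ty":0,"tz":0,"spin":0},{"gripper":0.0,"tx":0,"ty":0,"tz":0,"spin":0},{"gripper":0.0,"tx":0,"ty":0,"tz":0,"spin":0},{"gripper":0.0,"tx":0,"ty":0,"tz":0,"spin":0},{"gripper":0.0,"tx":0,"ty":0,"tz":0,"spin":0}]'
python3 st.py -
```

```text
clock: 42.85
eef_pos: [575.2, -52.0, 81.9]
tcp_rot: [3.142, -0.0, -0.058]
contact_force: [-0.5, 0.4, 4.5]
opening: 0.002
box xy [ 41.1 -54.2] z-78 3.9 F [-0.5  0.4  4.5] op 0.002 t 42.85
```

```bash
python3 -m inch '[{"gripper":0.0,"tx":0,"ty":0,"tz":0.0005,"spin":0},{"gripper":0.0,"tx":0,"ty":0,"tz":0,"spin":0},{"gripper":0.0,"tx":0,"ty":0,"tz":0,"spin":0},{"gripper":0.0,"tx":0,"ty":0,"tz":0,"spin":0},{"gripper":0.0,"tx":0,"ty":0,"tz":0,"spin":0},{"gripper":0.0,"tx":0,"ty":0,"tz":0,"spin":0},{"gripper":0.0,"tx":0,"ty":0,"tz":0,"spin":0},{"gripper":0.0,"tx":0,"ty":0,"tz":0,"spin":0}]'
python3 st.py -
python3 -m inch '[{"gripper":0.0,"tx":0,"ty":0,"tz":-0.02,"spin":0},{"gripper":0.0,"tx":0,"ty":0,"tz":-0.03,"spin":0},{"gripper":0.0,"tx":0,"ty":0,"tz":-0.04,"spin":0},{"gripper":0.0,"tx":0,"ty":0,"tz":-0.04,"spin":0},{"gripper":0.0,"tx":0,"ty":0,"tz":-0.03,"spin":0},{"gripper":0.0,"tx":0,"ty":0,"tz":0,"spin":0},{"gripper":0.0,"tx":0,"ty":0,"tz":0,"spin":0},{"gripper":0.0,"tx":0,"ty":0,"tz":0,"spin":0}]'
python3 - <<'E'
from ov import *
from rig import masks_of
B=(537.2,4.3,-.055)
draw("side","pics/g1.png",None,B,(285,150,405,290),lz=70)
f=grab_frame("top")
for c,t in [("side","mug_b"),("side","spice_a")]:
    m=masks_of(c,t);print(t,[(round(x["conf"],2),x["centre"]) for x in m][:2])
E
```

```text
clock: 43.65
eef_pos: [575.2, -52.0, 81.5]
tcp_rot: [-3.142, -0.0, -0.058]
contact_force: [-2.0, 0.3, 7.3]
opening: 0.003
box xy [ 41.  -54.1] z-78 3.5 F [-2.   0.3  7.3] op 0.003 t 43.65
clock: 44.45
eef_pos: [574.3, -51.9, 239.7]
tcp_rot: [-3.141, 0.002, -0.058]
contact_force: [-0.2, 0.6, 0.0]
opening: -0.0
mug_b [(0.8, [177.7, 354.9])]
spice_a [(0.75, [192.0, 297.6])]
```

View pics/g1.png

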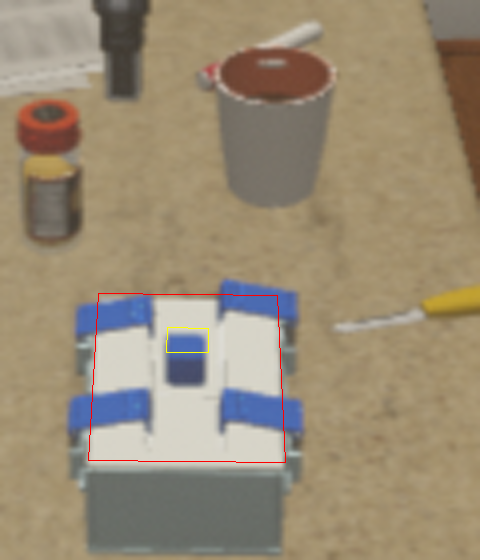

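All four clips stay down with the robot clear, the lid is home, and the mug and jar have not moved. Handing in.

```bash
python3 -c "
from rig import sign_off
print(sign_off())"
```

```text
the job is handed in; nothing more can be done
None
```

The lid is on the food box and all four clips are down. I pressed a, then the opposite c, then b, then d, and handed the job in at about 44.5 s. `sign_off` gives no verdict, so what follows is my own last checks.

- **Lid:** On the first try the plug caught the left wall at about 9 N. I raised it 4 mm, moved it 2.5 mm to the right, and it went in without resistance. In the last side picture it lies flat and centred under the clips.
- **Clips:** Each clip was felt to stop at home with 5–8 N, and all four still lay flat in the last side picture after I lifted away. Joint values can't be read directly, so "snapped" rests on that feel and the pictures.
- **Forces:** The highest force I read was about 13 N. Readings come only at the end of each move, so a brief higher peak would not show.
- **Mug and jar:** They sit in the same place in the side view, within about 3 pixels of the start.
- **Camera disagreement:** The top and side cameras disagreed by about 6 mm in y. I went by the gripper's known position and by touch, so the final side overlay is still about a pixel or two off in y.

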